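# Nest the gauge cups in the wash carrier and lock it

## Robot

A 6-joint arm with a two-finger parallel gripper is mounted at the origin on the work surface. World frame = base frame: x ahead of the robot, y to its left, z up, the work surface at z = 0. Lengths are in m, angles in rad, forces in N, time in s.
With the tool pointing down it reaches from about 0.375 to 0.925 m from the base axis. Payload 5.7 kg.
Tool frame: the origin (TCP) lies at the very end of the fingers, on their centre line; the grasp point (between the pads) lies 19 mm behind it; z points along the fingers, y is the line along which they close (so a half turn about z gives the same grasp; the last joint's range is limited). The gripper opens to 85 mm and grips with 20 to 120 N. Pads are 22 mm wide; open, the fingers measure 114 mm over their backs; the gripper's body (76 mm by 85 mm) begins 54 mm behind the grasp point. The pads swing forward as they close: fully open they stand 13 mm farther back than shut.
Start: joints at [1.06, 0.359, 1.51, -0, 1.272, -0.115], TCP at [0.231, 0.554, 0.231] pointing down, gripper open.
Joint ranges: [-2.97, 2.97], [-1.01, 2.36], [0.21, 2.38], [-0.96, 4.11], [0.2, 2.71], [-2.98, 2.98]. Speed limits (rad/s): [2.39, 2.39, 3.14, 3.14, 3.14, 3.14].

## Interface

Orientations are given as a rotation vector (axis times angle).
In Python, from station import bot, vision, workorder gives the robot as it stands.
- The arm moves only by the tool step_arm, never from a script. Its argument "series" is a list of rows, each a list of 3 entries, a list of its own where there are three numbers: the shift along the tool's x, y, z in m, then the turn, a rotation vector about the tool's x, y, z in rad, then the opening, from 0 (shut) to 1 (fully open). In form: [[[dx, dy, dz], [rx, ry, rz], gripper], ...]. A call has 1 to 12 rows; each row is the pose to reach, as a shift and turn from the pose commanded when the call began, along the tool's axes at that moment; what a row does not reach only later rows make up. A row lasts 1/8 s, in which the tool goes at most 62.5 mm and 10.7 degrees, less where a joint would pass 70% of its speed; a pose out of reach is approached as far as the arm can. A call with a gripper value outside its range is refused whole. The fingers move at their own pace and stop on an object; "grip_force" is the grip in N (left out, the last holds). Time passes only in rows, so rows that repeat a pose let the fingers close. It gives the time, the measured TCP pose, the force, the opening and the grip force at its end, in the units of the state.
- bot.read_state(): the state, without advancing time (a new reading comes with each control period).
- vision.grab_frame(name): name is "scene" or "side" or "wrist"; returns a dict with "img" (420x560x3 uint8, blue, green, red), "depth" (420x560 float32, m along the optical axis (not along the pixel's ray), 0 where there is no reading), "fx", "fy", "cx", "cy" (pixels), "rvec" (rotation vector, rad) and "tvec" (3), from world to camera coordinates, as OpenCV has them; the wrist camera has in their place "mount" (4x4, takes a point from camera to tool coordinates, whose origin is the TCP and whose axes are the flange's). Camera axes: x right, y down, z forward; pixel columns grow to the right and rows downward; lengths in m; the calibration is good to about 2 mm. A picture is of the moment at which its call begins: read the wrist's pose just before it.
- workorder.job_done(): hands the job in; it is judged then, once.
Trained networks look in a picture, given as the dict that the camera call returned (one of the last four; its "shot" number tells which), for a name from the list of things; names that differ only in an ending like _2 or _b are one class to them, and where a whole thing is asked for, a point or a joint stands for the part that bears it (a point fixed in the world has none). Each returns a list of dicts, best first, with "confidence" (0 to 1); they miss things now and then, are a little off and sometimes report something else, mostly with a low value. They report only what shows in the picture. A call takes as long as a camera call.
- vision.cut_out(picture, target): "pixels" (420x560 bool, what is visible of it) and "centre" ([column, row] in pixels, amid what is visible of it).
- vision.place_of(picture, target): "centre" ([column, row] in pixels: a listed point, or the origin of a listed thing).
The state is a dict: "clock": time; "q": joint angles; "joint_velocities": joint speeds; "joint_torque": joint torques, N m; "eef_pos": TCP position; "orientation": TCP orientation; "contact_force": force on the tool from outside, world axes, zero at the start; "wrist_torque": the same for the moment, N m; "grip_width": opening from 0.0 (shut) to 1.0 (fully open); "finger_force": force on a finger pad.
Only numpy, scipy, OpenCV 4.12 (cv2) and the standard library are available. Lean on these libraries where they do the work, as an engineer would, in place of code of your own. Each camera call takes 0.05 s, during which the arm holds its last target. There are 200 camera calls.

## Task

At the end of the filling run the steel gauge cups go back into the wash carrier. Turn the carrier's lock collar to its open mark (round stud), set the largest cup upright in the well, nest all the other cups that are there one inside the other in size order, each standing fully home on the floor of the next larger one, and only then turn the collar to its locked mark (short bar) and let go. Leave the pump bottles alone.

Things in the scene. Friction and masses are not known exactly. Their poses are not given: they have to be found in the camera images.
- carrier: fixed wash carrier: round aluminium base 220 mm across, 15 mm thick, origin under its centre, z up. In its middle a locating ring (90 mm inside, top 22 mm above the table) takes the largest cup's foot flange. Three steel jaws (24 to 32 mm above the table) reach in over the flange, to 36 mm from the axis, when the collar is locked; when it is open they are back at 47 mm and the cup goes in
- seat (a point): centre of the carrier's well, on its floor, 15 mm above the table, where the largest cup's underside rests
- collar (a joint): angle of the captive lock collar (rad): grey knurled ring, 160 mm across, top 34 mm above the table, turning about the carrier's vertical axis, with one handle. 0 = handle at the locked mark (jaws in), 1.2 = handle at the open mark (jaws back); stops at -0.04 and 1.26. Grows anticlockwise seen from above; stays where it is left; turning takes about 2 N at the handle
- handle_top (a point): top centre of the collar's upright round black handle, 20 mm diameter; 95 mm from the carrier's axis, its top 115 mm above the table, free to be gripped over its upper 75 mm
- locked_mark (a point): locked mark on the base plate: a short black bar, 98 mm from the axis, in the direction the handle has when the collar is locked
- open_mark (a point): open mark on the base plate: a round black stud, 98 mm from the axis, in the direction the handle has when the collar is open
- cup_a: steel gauge cup no. 1 of 5 by size (largest): round, 90 mm tall, 70 mm outside diameter at the rim and 66 mm at the foot, wall 2.5 mm, solid base 24 mm thick (so a cup nested in it rests 24 mm higher), with a foot flange of 82 mm diameter, 7 mm high; origin at the centre of its underside, z up towards the mouth
- cup_b: steel gauge cup no. 2 of 5 by size (second largest): round, 90 mm tall, 60 mm outside diameter at the rim and 56 mm at the foot, wall 2.5 mm, solid base 24 mm thick (so a cup nested in it rests 24 mm higher), absent in some starts; origin at the centre of its underside, z up towards the mouth
- cup_c: steel gauge cup no. 3 of 5 by size (middle): round, 90 mm tall, 50 mm outside diameter at the rim and 46 mm at the foot, wall 2.5 mm, solid base 24 mm thick (so a cup nested in it rests 24 mm higher), absent in some starts; origin at the centre of its underside, z up towards the mouth
- cup_d: steel gauge cup no. 4 of 5 by size (second smallest): round, 90 mm tall, 40 mm outside diameter at the rim and 36 mm at the foot, wall 2.5 mm, solid base 24 mm thick (so a cup nested in it rests 24 mm higher), absent in some starts; origin at the centre of its underside, z up towards the mouth
- cup_e: steel gauge cup no. 5 of 5 by size (smallest): round, 90 mm tall, 30 mm outside diameter at the rim and 26 mm at the foot, wall 2.5 mm, solid base 24 mm thick (so a cup nested in it rests 24 mm higher), absent in some starts; origin at the centre of its underside, z up towards the mouth
- bottle_1: filled pump bottle, 66 mm diameter, 193 mm tall, origin under its centre; to be left alone
- bottle_2: filled pump bottle, 66 mm diameter, 193 mm tall, origin under its centre; to be left alone

How it is judged:
On the way, in this order (a step that is already met when the one before it is completed fails the run):
1. the collar is turned to its open mark (value of joint collar above 1.08 rad), for 0.2 s.
2. with the collar open, the largest cup stands in the well and all the others are nested in it in size order (horizontal distance between cup_a and seat below 0.006 m and z of cup_a in the frame of seat below 0.004 m and angle between each of cup_a, cup_b, cup_c, cup_d, cup_e's own z axis and vertical below 0.12 rad and horizontal distance between cup_b and cup_a below 0.007 m and z of cup_b in the frame of cup_a between 0.019 and 0.03 m and horizontal distance between cup_c and cup_a below 0.012 m and z of cup_c in the frame of cup_a between 0.019 and 0.054 m and horizontal distance between cup_d and cup_a below 0.017 m and z of cup_d in the frame of cup_a between 0.019 and 0.078 m and horizontal distance between cup_e and cup_a below 0.022 m and z of cup_e in the frame of cup_a between 0.019 and 0.102 m and horizontal distance between cup_c and cup_b below 0.007 m and z of cup_c in the frame of cup_b between 0.019 and 0.03 m and horizontal distance between cup_d and cup_b below 0.012 m and z of cup_d in the frame of cup_b between 0.019 and 0.054 m and horizontal distance between cup_e and cup_b below 0.017 m and z of cup_e in the frame of cup_b between 0.019 and 0.078 m and horizontal distance between cup_d and cup_c below 0.007 m and z of cup_d in the frame of cup_c between 0.019 and 0.03 m and horizontal distance between cup_e and cup_c below 0.012 m and z of cup_e in the frame of cup_c between 0.019 and 0.054 m and horizontal distance between cup_e and cup_d below 0.007 m and z of cup_e in the frame of cup_d between 0.019 and 0.03 m and value of joint collar above 1.08 rad), for 0.3 s.
3. the collar is turned to its locked mark (value of joint collar below 0.1 rad), for 0.2 s.
At the end, for the whole second after the job is handed in: The largest cup stands upright on the well's floor, within 6 mm of its centre and within 4 mm in height; every other cup present stands upright (within 0.12 rad) inside the next larger one, on its floor (within about 6 mm); the collar is within 0.1 rad of its locked mark; all at rest and released (horizontal distance between cup_a and seat below 0.006 m and z of cup_a in the frame of seat below 0.004 m and angle between each of cup_a, cup_b, cup_c, cup_d, cup_e's own z axis and vertical below 0.12 rad and horizontal distance between cup_b and cup_a below 0.007 m and z of cup_b in the frame of cup_a between 0.019 and 0.03 m and horizontal distance between cup_c and cup_a below 0.012 m and z of cup_c in the frame of cup_a between 0.019 and 0.054 m and horizontal distance between cup_d and cup_a below 0.017 m and z of cup_d in the frame of cup_a between 0.019 and 0.078 m and horizontal distance between cup_e and cup_a below 0.022 m and z of cup_e in the frame of cup_a between 0.019 and 0.102 m and horizontal distance between cup_c and cup_b below 0.007 m and z of cup_c in the frame of cup_b between 0.019 and 0.03 m and horizontal distance between cup_d and cup_b below 0.012 m and z of cup_d in the frame of cup_b between 0.019 and 0.054 m and horizontal distance between cup_e and cup_b below 0.017 m and z of cup_e in the frame of cup_b between 0.019 and 0.078 m and horizontal distance between cup_d and cup_c below 0.007 m and z of cup_d in the frame of cup_c between 0.019 and 0.03 m and horizontal distance between cup_e and cup_c below 0.012 m and z of cup_e in the frame of cup_c between 0.019 and 0.054 m and horizontal distance between cup_e and cup_d below 0.007 m and z of cup_e in the frame of cup_d between 0.019 and 0.03 m and linear speed of each of cup_a, cup_b, cup_c, cup_d, cup_e below 0.02 m/s and value of joint collar below 0.1 rad); the robot touches nothing.
It fails at once if a pump bottle is shifted or knocked over (distance of bottle_1 from where it was at the start of the episode above 0.03 m).
It fails at once if a pump bottle is shifted or knocked over (distance of bottle_2 from where it was at the start of the episode above 0.03 m).
Of cup_b, cup_c, cup_d, cup_e only 3 to 4 are there at a start; the rules pass over those that are not, and their reading is None.
At some moment in a run one of cup_a, cup_b, cup_c may be knocked a few centimetres aside while the robot is not near it.
It also fails if it takes over 210 s, if anything falls off the work surface, if the arm or the gripper's body presses on something with over 40 N, if the wrist force passes 120 N, or if a joint passes its speed limit or range.

## Working session

There is one attempt and no reset: what is moved stays moved. The work goes in short steps, Python scripts to look and compute and a tool call to move; the robot and the scene stay as the last step left them, time stands still between calls to the robot, and variables do not carry over. Pictures are saved under pics/ and viewed, at most 14 in all, crops included, and the job is handed in when it is done.

Besides the shell and the picture viewer there is one more tool, called after "Emit:" as name([rows], argument=value, ...), one row to a line, values as JSON. step_arm: Moves the arm, as the interface text tells. Its arguments: {"type":"object","properties":{"series":{"type":"array","items":{"type":"array"}},"grip_force":{"type":"number"}},"required":["series"]}

```bash
mkdir -p pics; ls
cat > h.py <<'E'
import numpy as np, cv2
from station import bot, vision, workorder
def T(f):
    if 'mount' in f:
        raise Exception
    R=cv2.Rodrigues(np.array(f['rvec'],float))[0]; return R,np.array(f['tvec'],float).ravel()
def campose(f,st=None):
    "R,t camera->world"
    if 'mount' in f:
        M=np.array(f['mount']); Rw=cv2.Rodrigues(np.array(st['orientation'],float))[0]
        return Rw@M[:3,:3], Rw@M[:3,3]+np.array(st['eef_pos'])
    R,t=T(f); return R.T,-R.T@t
def cloud(f,st=None):
    R,t=campose(f,st); d=f['depth']; v,u=np.mgrid[:420,:560]
    P=np.stack([(u-f['cx'])/f['fx']*d,(v-f['cy'])/f['fy']*d,d],-1)@R.T+t
    P[d==0]=np.nan; return P
def onplane(f,px,z,st=None):
    R,t=campose(f,st); r=R@np.array([(px[0]-f['cx'])/f['fx'],(px[1]-f['cy'])/f['fy'],1]); return t+r*(z-t[2])/r[2]
def grab(n):
    st=bot.read_state(); return vision.grab_frame(n),st
E
python3 - <<'E'
from h import *
for n in ['scene','side']:
    f,st=grab(n); cv2.imwrite(f'pics/{n}0.png',f['img']); P=cloud(f,st)
    print(n,campose(f)[1])
    for t in ['carrier','cup_a','bottle_1','collar']:
        for o in vision.cut_out(f,t):
            m=o['pixels']; Q=P[m]; Q=Q[~np.isnan(Q[:,0])]
            if len(Q): print(t,round(o['confidence'],2),np.round(o['centre']),m.sum(),np.percentile(Q,[2,50,98],axis=0).round(3).tolist())
    for t,z in [('seat',.015),('handle_top',.115),('locked_mark',.017),('open_mark',.017),('cup_a',0),('cup_b',0),('bottle_1',0)]:
        for o in vision.place_of(f,t): print(t,round(o['confidence'],2),np.round(o['centre']),onplane(f,o['centre'],z).round(3))
print(bot.read_state())
E
```

```text
pics
scene [ 1.37371494 -0.31133306  0.67609623]
carrier 0.78 [351. 197.] 3392 [[0.424, 0.121, 0.001], [0.52, 0.206, 0.017], [0.619, 0.325, 0.103]]
cup_a 0.95 [127. 221.] 1466 [[0.435, -0.345, 0.001], [0.492, -0.314, 0.06], [0.505, -0.279, 0.089]]
cup_a 0.82 [146. 250.] 453 [[0.596, -0.314, 0.052], [0.626, -0.295, 0.077], [0.635, -0.278, 0.09]]
cup_a 0.74 [236. 250.] 1335 [[0.616, -0.147, 0.001], [0.665, -0.121, 0.06], [0.675, -0.093, 0.09]]
cup_a 0.73 [201. 205.] 418 [[0.467, -0.173, 0.007], [0.491, -0.161, 0.057], [0.496, -0.147, 0.09]]
cup_a 0.66 [270. 196.] 797 [[0.46, -0.012, 0.001], [0.501, 0.008, 0.06], [0.51, 0.035, 0.09]]
bottle_1 0.67 [383. 244.] 2647 [[0.594, 0.118, 0.001], [0.782, 0.139, 0.097], [0.799, 0.272, 0.192]]
collar 0.82 [360. 185.] 1229 [[0.447, 0.147, 0.017], [0.497, 0.229, 0.033], [0.597, 0.306, 0.106]]
collar 0.26 [348. 198.] 3339 [[0.439, 0.121, 0.003], [0.521, 0.206, 0.017], [0.617, 0.307, 0.098]]
seat 0.76 [351. 200.] [0.524 0.214 0.015]
handle_top 0.97 [371. 147.] [0.457 0.297 0.115]
locked_mark 0.94 [365. 178.] [0.447 0.299 0.017]
open_mark 0.92 [328. 18
[... 2502 characters left out ...]
{'clock': 1.2, 'q': array([ 1.05991125e+00,  3.58798168e-01,  1.51037255e+00,  5.64389155e-06,
        1.27248445e+00, -1.15067801e-01]), 'joint_velocities': array([ 0.00130451, -0.00012604,  0.00020156, -0.00045817, -0.00050379,
       -0.00056841]), 'joint_torque': array([ 1.13081183e-03, -5.27589726e+01, -2.79046816e+01, -5.26020699e-05,
        1.40348355e-03,  2.65691746e-06]), 'eef_pos': array([0.23132087, 0.55360728, 0.23127834]), 'orientation': array([-6.17695270e-01, -3.08024411e+00,  9.08109233e-05]), 'contact_force': array([-0.03418332,  0.75752052, -0.6079229 ]), 'wrist_torque': array([-0.02266487, -0.01241336,  0.01787447]), 'finger_force': 0.0, 'grip_width': 1.0032513377081103}
```

View pics/scene0.png

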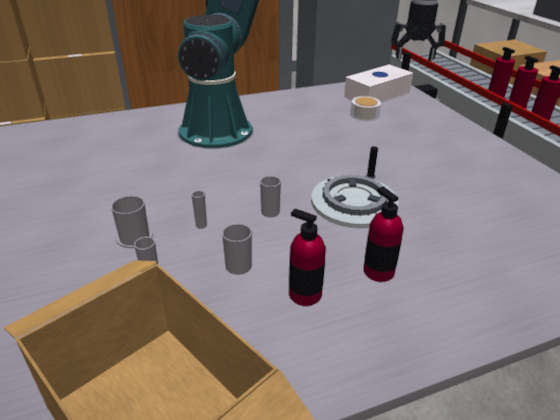

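View pics/side0.png

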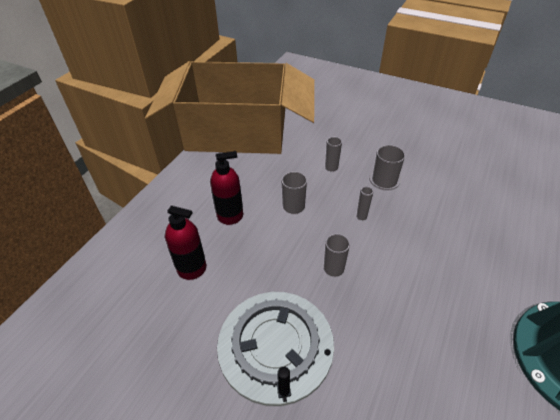

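Five cups are visible, all upright: largest at scene px (131,220), then (237,250), (270,197), (146,252) and smallest at (200,210). The carrier is at (351,197), with the handle at the locked bar and the stud at (328,180). Next I'll fit precise centres.

```bash
cat >> h.py <<'E'
from scipy.optimize import least_squares
APPROX=dict(a=(.468,-.312),b=(.645,-.12),c=(.483,.012),d=(.614,-.297),e=(.48,-.16))
RAD=dict(a=.035,b=.030,c=.025,d=.020,e=.015)
def circ(Q,r=None,c0=None):
    c0=Q[:,:2].mean(0) if c0 is None else c0
    s=least_squares(lambda p:np.hypot(Q[:,0]-p[0],Q[:,1]-p[1])-(p[2] if r is None else r),[c0[0],c0[1],r or .03],loss='soft_l1',f_scale=.002)
    return s.x
def cups(fs,names='abcde',ztop=.09,win=.06):
    "rim fit per camera; ztop = height of the rim"
    out={}
    for n in names:
        for f,st in fs:
            P=cloud(f,st).reshape(-1,3); 
            m=(np.abs(P[:,2]-ztop)<.006)&(np.hypot(P[:,0]-APPROX[n][0],P[:,1]-APPROX[n][1])<win)
            Q=P[m]
            if len(Q)<15: print(n,f['shot'],'few',len(Q)); continue
            x=circ(Q); y=circ(Q,RAD[n]-.001,x[:2]); print(n,f['shot'],len(Q),'free',x.round(4),'fixed',y[:2].round(4)); out.setdefault(n,[]).append(y[:2])
    return {k:np.mean(v,0) for k,v in out.items()}
def plan(*wps):
    "wps (x,y,z,yawdeg of tool y) -> tool shift mm and turn about tool z"
    st=bot.read_state(); R=cv2.Rodrigues(np.array(st['orientation'],float))[0]; p=np.array(st['eef_pos'])
    print('at',p.round(4),'yaw',np.degrees(np.arctan2(R[1,1],R[0,1])).round(2),'tilt',R[2].round(4),'j6',st['q'][5].round(2),'w',round(st['grip_width'],3),'F',np.round(st['contact_force'],1),'t',st['clock'])
    for w in wps:
        y=np.radians(w[3]); Y=np.array([np.cos(y),np.sin(y),0]); Z=np.array([0,0,-1.]); G=np.stack([np.cross(Y,Z),Y,Z],1)
        rv=cv2.Rodrigues(R.T@G)[0].ravel()
        print(w,'->',(R.T@(np.array(w[:3])-p)).round(4).tolist(),rv.round(3).tolist())
E
python3 - <<'E'
from h import *
fs=[grab('scene'),grab('side')]
print(cups(fs))
for f,st in fs:
    P=cloud(f,st).reshape(-1,3); P=P[np.hypot(P[:,0]-.518,P[:,1]-.222)<.13]
    h=P[(P[:,2]>.07)&(P[:,2]<.113)&(np.hypot(P[:,0]-.46,P[:,1]-.3)<.03)]
    print('handle',len(h),circ(h,.010)[:2].round(4),'zmax',np.nanmax(P[np.hypot(P[:,0]-.46,P[:,1]-.3)<.03][:,2]))
    b=P[(P[:,2]>.009)&(P[:,2]<.019)]
    hull=cv2.convexHull(b[:,:2].astype(np.float32))[:,0]
    print('base',circ(hull,.110)[:2].round(4),circ(hull).round(4))
    b=P[(P[:,2]>.030)&(P[:,2]<.037)&(np.hypot(P[:,0]-.518,P[:,1]-.222)>.066)]
    hull=cv2.convexHull(b[:,:2].astype(np.float32))[:,0]
    print('collar',circ(b).round(4),circ(hull,.080).round(4))
E
```

```text
a 3 194 free [ 0.4705 -0.3113  0.0334] fixed [ 0.4705 -0.3113]
a 4 173 free [ 0.4686 -0.3107  0.0333] fixed [ 0.4685 -0.3107]
b 3 188 free [ 0.6459 -0.1185  0.0283] fixed [ 0.6458 -0.1184]
b 4 159 free [ 0.6441 -0.1179  0.0284] fixed [ 0.6442 -0.1179]
c 3 113 free [0.4854 0.0111 0.0235] fixed [0.4854 0.0111]
c 4 170 free [0.4838 0.012  0.0234] fixed [0.4838 0.0119]
d 3 129 free [ 0.6157 -0.2959  0.0185] fixed [ 0.6157 -0.2959]
d 4 84 free [ 0.6139 -0.2953  0.0183] fixed [ 0.614  -0.2953]
e 3 70 free [ 0.4809 -0.1599  0.0131] fixed [ 0.4809 -0.1598]
e 4 82 free [ 0.4797 -0.1591  0.0137] fixed [ 0.4797 -0.1591]
{'a': array([ 0.46950767, -0.31103982]), 'b': array([ 0.64500287, -0.11817348]), 'c': array([0.48460812, 0.01150992]), 'd': array([ 0.61486037, -0.2955759 ]), 'e': array([ 0.48029959, -0.15947408])}
handle 114 [0.4604 0.303 ] zmax 0.11649808705040621
base [0.5189 0.2259] [0.5189 0.2259 0.11  ]
collar [0.519  0.2241 0.0742] [0.5189 0.2244 0.08  ]
handle 122 [0.4608 0.302 ] zmax 0.11833444906641644
base [0.5167 0.2261] [0.5168 0.2262 0.1094]
collar [0.5167 0.2259 0.0743] [0.5159 0.2273 0.08  ]
```

Run:
```python
from h import *
plan((.4606,.3025,.20,36.7),(.4606,.3025,.07,36.7))
```

```text
at [0.2313 0.5536 0.2312] yaw 67.32 tilt [-0.e+00 -2.e-04 -1.e+00] j6 -0.12 w 1.001 F [-0.3 -0.   0.3] t 1.3
(0.4606, 0.3025, 0.2, 36.7) -> [-0.3084, -0.1433, 0.0313] [-0.0, 0.0, 0.534]
(0.4606, 0.3025, 0.07, 36.7) -> [-0.3084, -0.1433, 0.1613] [-0.0, 0.0, 0.534]
```

Emit:
step_arm([
  [[-0.308,-0.143,0.031],[0,0,0.534],0.6],
  [[-0.308,-0.143,0.031],[0,0,0.534],0.6],
  [[-0.308,-0.143,0.031],[0,0,0.534],0.6],
  [[-0.308,-0.143,0.031],[0,0,0.534],0.6],
  [[-0.308,-0.143,0.031],[0,0,0.534],0.6],
  [[-0.308,-0.143,0.031],[0,0,0.534],0.6],
  [[-0.308,-0.143,0.031],[0,0,0.534],0.6],
  [[-0.308,-0.143,0.031],[0,0,0.534],0.6],
  [[-0.308,-0.143,0.08],[0,0,0.534],0.6],
  [[-0.308,-0.143,0.12],[0,0,0.534],0.6],
  [[-0.308,-0.143,0.161],[0,0,0.534],0.6],
  [[-0.308,-0.143,0.161],[0,0,0.534],0.6],
], grip_force=40)

```text
clock: 2.8
eef_pos: [0.4569, 0.3028, 0.0679]
orientation: [-1.404, -2.806, 0.008]
contact_force: [0.6, -0.1, 1.2]
grip_width: 0.6
finger_force: 0.0
```

Run:
```python
from h import *
# arc in tool frame at yaw 36.7 start
import math
C=np.array([.5177,.226]);t0=126.7
plan(*[(C[0]+.0953*math.cos(math.radians(t)),C[1]+.0953*math.sin(math.radians(t)),.07,t-90) for t in t0+np.degrees(np.linspace(0,1.2,9))])
```

```text
at [0.4569 0.3028 0.0679] yaw 36.83 tilt [ 0.0014 -0.0066 -1.    ] j6 -0.18 w 0.6 F [ 0.6 -0.1  1.2] t 2.8
(np.float64(0.46074632349323286), np.float64(0.30240921889642974), 0.07, np.float64(36.7)) -> [-0.0026, 0.0028, -0.0021] [-0.007, -0.001, 0.002]
(np.float64(0.44996740091233434), np.float64(0.2930401746777971), 0.07, np.float64(45.29436692696234)) -> [-0.0036, -0.0114, -0.002] [-0.007, -0.002, -0.148]
(np.float64(0.44070960648412516), np.float64(0.28216555266594223), 0.07, np.float64(53.88873385392469)) -> [-0.0068, -0.0254, -0.0019] [-0.006, -0.002, -0.298]
(np.float64(0.43318085031284237), np.float64(0.2700295734269574), 0.07, np.float64(62.48310078088704)) -> [-0.012, -0.0387, -0.0018] [-0.006, -0.003, -0.448]
(np.float64(0.4275502120310577), np.float64(0.2569047848909313), 0.07, np.float64(71.0774677078494)) -> [-0.0191, -0.051, -0.0017] [-0.006, -0.003, -0.598]
(np.float64(0.4239441436356442), np.float64(0.24308594151301802), 0.07, np.float64(79.67183463481174)) -> [-0.028, -0.0622, -0.0017] [-0.006, -0.004, -0.748]
(np.float64(0.4224436296485406), np.float64(0.22888338472382663), 0.07, np.float64(88.2662015617741)) -> [-0.0385, -0.0719, -0.0016] [-0.006, -0.004, -0.898]
(np.float64(0.42308236837898106), np.float64(0.21461607332994673), 0.07, np.float64(96.86056848873645)) -> [-0.0503, -0.08, -0.0016] [-0.005, -0.005, -1.048]
(np.float64(0.42584601513211895), np.float64(0.20060442038678652), 0.07, np.float64(105.4549354156988)) -> [-0.0632, -0.0861, -0.0016] [-0.005, -0.005, -1.198]
```

Emit:
step_arm([
  [[0,0,0],[0,0,0],0.6],
  [[0,0,0],[0,0,0],0],
  [[0,0,0],[0,0,0],0],
  [[0,0,0],[0,0,0],0],
  [[0,0,0],[0,0,0],0],
  [[0,0,0],[0,0,0],0],
])

```text
clock: 3.55
eef_pos: [0.4612, 0.3035, 0.072]
orientation: [1.408, 2.807, 0.004]
contact_force: [-1.3, 1.1, 6.8]
grip_width: 0.222
finger_force: 38.8
```

Emit:
step_arm([
  [[-0.001,-0.014,0],[0,0,-0.15],0],
  [[-0.004,-0.028,0],[0,0,-0.3],0],
  [[-0.009,-0.0415,0],[0,0,-0.45],0],
  [[-0.0165,-0.054,0],[0,0,-0.6],0],
  [[-0.0255,-0.065,0],[0,0,-0.75],0],
  [[-0.036,-0.075,0],[0,0,-0.9],0],
  [[-0.0475,-0.083,0],[0,0,-1.05],0],
  [[-0.0605,-0.089,0],[0,0,-1.2],0],
  [[-0.0605,-0.089,0],[0,0,-1.2],0],
  [[-0.0605,-0.089,0],[0,0,-1.2],0],
  [[-0.0605,-0.089,0],[0,0,-1.2],0],
])

```text
clock: 4.92
eef_pos: [0.4251, 0.2012, 0.0719]
orientation: [-0.423, 3.112, 0.0]
contact_force: [-3.9, -0.7, 13.5]
grip_width: 0.224
finger_force: 41.2
```

Run:
```python
from h import *
plan((.426,.2006,.07,105.5),(.426,.2006,.23,90))
f,st=grab('side')
print([ (o['confidence'],onplane(f,o['centre'],.115).round(4)) for o in vision.place_of(f,'handle_top')])
cv2.imwrite('pics/s1.png',f['img'])
```

```text
at [0.4251 0.2012 0.0719] yaw 105.49 tilt [-6.e-04  1.e-04 -1.e+00] j6 -1.55 w 0.224 F [-3.9 -0.7 13.5] t 4.925
(0.426, 0.2006, 0.07, 105.5) -> [-0.0008, -0.0008, 0.0019] [0.0, 0.001, -0.0]
(0.426, 0.2006, 0.23, 90) -> [-0.0009, -0.0008, -0.1581] [0.0, 0.001, 0.27]
[(0.77, array([0.4198, 0.1981, 0.115 ]))]
```

Run:
```python
from h import *
plan((.4262,.2006,.17,90),(.4695,-.311,.17,90))
```

```text
at [0.425  0.2012 0.0719] yaw 105.49 tilt [-5.e-04  0.e+00 -1.e+00] j6 -1.55 w 0.224 F [-4.3 -0.5 13.4] t 5.025
(0.4262, 0.2006, 0.17, 90) -> [-0.001, -0.0008, -0.0981] [0.0, 0.001, 0.27]
(0.4695, -0.311, 0.17, 90) -> [0.0939, -0.5054, -0.0981] [0.0, 0.001, 0.27]
```

Emit:
step_arm([
  [[0,0,0],[0,0,0],0.6],
  [[0,0,0],[0,0,0],0.6],
  [[0,0,0],[0,0,0],0.6],
  [[0,0,-0.05],[0,0,0],0.6],
  [[0,0,-0.1],[0,0,0],0.6],
  [[0.094,-0.505,-0.1],[0,0,0.27],1],
  [[0.094,-0.505,-0.1],[0,0,0.27],1],
  [[0.094,-0.505,-0.1],[0,0,0.27],1],
  [[0.094,-0.505,-0.1],[0,0,0.27],1],
  [[0.094,-0.505,-0.1],[0,0,0.27],1],
  [[0.094,-0.505,-0.1],[0,0,0.27],1],
  [[0.094,-0.505,-0.1],[0,0,0.27],1],
])

```text
clock: 6.52
eef_pos: [0.4627, -0.2369, 0.1703]
orientation: [0.001, 3.141, 0.0]
contact_force: [0.7, 0.7, -0.3]
grip_width: 0.999
finger_force: 0.0
```

Emit:
step_arm([
  [[0,0,0],[0,0,0],1],
  [[0,0,0],[0,0,0],1],
  [[0,0,0],[0,0,0],1],
  [[0,0,0],[0,0,0],1],
  [[0,0,0],[0,0,0],1],
])

```text
clock: 7.15
eef_pos: [0.463, -0.2338, 0.1704]
orientation: [0.002, -3.142, 0.0]
contact_force: [0.3, -1.2, -0.6]
grip_width: 0.998
finger_force: 0.0
```

Run:
```python
from h import *
fs=[grab('scene'),grab('side')]
f,st=fs[1]
print([ (o['confidence'],onplane(f,o['centre'],.115).round(4)) for o in vision.place_of(f,'handle_top')])
cv2.imwrite('pics/s1.png',f['img'])
r=cups(fs); print(r)
a=r['a']; plan((a[0],a[1],.045,90))
w,st=grab('wrist'); cv2.imwrite('pics/w1.png',w['img']); cups([(w,st)],'a')
```

```text
[]
a 6 191 free [ 0.4702 -0.3112  0.0336] fixed [ 0.4702 -0.3112]
a 7 143 free [ 0.4686 -0.3108  0.0335] fixed [ 0.4688 -0.3109]
b 6 195 free [ 0.6458 -0.1186  0.0284] fixed [ 0.6458 -0.1186]
b 7 153 free [ 0.644  -0.1182  0.0285] fixed [ 0.6441 -0.1181]
c 6 112 free [0.4852 0.0115 0.0234] fixed [0.4852 0.0115]
c 7 170 free [0.4837 0.012  0.0234] fixed [0.4837 0.012 ]
d 6 135 free [ 0.6159 -0.2957  0.0185] fixed [ 0.6158 -0.2957]
d 7 90 free [ 0.6139 -0.2956  0.0187] fixed [ 0.614  -0.2957]
e 6 69 free [ 0.4812 -0.1597  0.0136] fixed [ 0.4811 -0.1597]
e 7 81 free [ 0.4796 -0.1588  0.0134] fixed [ 0.4796 -0.1588]
{'a': array([ 0.46950996, -0.31108787]), 'b': array([ 0.64490722, -0.11837074]), 'c': array([0.48444642, 0.01172566]), 'd': array([ 0.61489975, -0.29568504]), 'e': array([ 0.48030572, -0.15926259])}
at [ 0.463  -0.2343  0.1704] yaw 90.05 tilt [-0.e+00 -2.e-04 -1.e+00] j6 -2.17 w 1.0 F [-0.9 -0.5  0.5] t 7.3
(np.float64(0.4695099551568882), np.float64(-0.3110878671980639), 0.045, 90) -> [-0.0065, -0.0767, 0.1254] [-0.0, 0.0, 0.001]
a 8 2103 free [ 0.4695 -0.3115  0.0333] fixed [ 0.4694 -0.3114]
```

Emit:
step_arm([
  [[-0.0065,-0.077,0],[0,0,0],1],
  [[-0.0065,-0.077,0],[0,0,0],1],
  [[-0.0065,-0.077,0],[0,0,0],1],
  [[-0.0065,-0.077,0.04],[0,0,0],1],
  [[-0.0065,-0.077,0.085],[0,0,0],1],
  [[-0.0065,-0.077,0.125],[0,0,0],1],
  [[-0.0065,-0.077,0.125],[0,0,0],1],
  [[-0.0065,-0.077,0.125],[0,0,0],1],
  [[-0.0065,-0.077,0.125],[0,0,0],0],
  [[-0.0065,-0.077,0.125],[0,0,0],0],
  [[-0.0065,-0.077,0.125],[0,0,0],0],
  [[-0.0065,-0.077,0.125],[0,0,0],0],
], grip_force=60)

```text
clock: 8.85
eef_pos: [0.4706, -0.3122, 0.0478]
orientation: [0.0, 3.139, -0.003]
contact_force: [-0.4, 2.4, 6.9]
grip_width: 0.8
finger_force: 66.0
```

Emit:
step_arm([
  [[0,0,-0.06],[0,0,0],0],
  [[0,0,-0.1],[0,0,0],0],
  [[0,0,-0.15],[0,0,0],0],
  [[0,0,-0.15],[0,0,0],0],
  [[0,0,-0.15],[0,0,0],0],
])

```text
clock: 9.48
eef_pos: [0.4687, -0.3111, 0.1952]
orientation: [0.0, -3.141, -0.0]
contact_force: [-0.2, -0.1, -3.9]
grip_width: 0.798
finger_force: 71.9
```

Run:
```python
from h import *
f,st=grab('side')
P=cloud(f,st).reshape(-1,3); x,y=st['eef_pos'][:2]
Q=P[(np.hypot(P[:,0]-x,P[:,1]-y)<.045)&(P[:,2]>.02)]; print(np.nanpercentile(Q[:,2],[0.5,2,50]))
cv2.imwrite('pics/s2.png',f['img'])
plan((.5177,.226,.2,90))
```

```text
[0.15156779 0.15434695 0.36508314]
at [ 0.4682 -0.3107  0.1942] yaw 90.01 tilt [ 0.002   0.0016 -1.    ] j6 -2.28 w 0.798 F [ 0.   0.8 -4.5] t 9.525
(0.5177, 0.226, 0.2, 90) -> [-0.0495, 0.5367, -0.0051] [0.002, -0.002, 0.0]
```

View pics/s2.png

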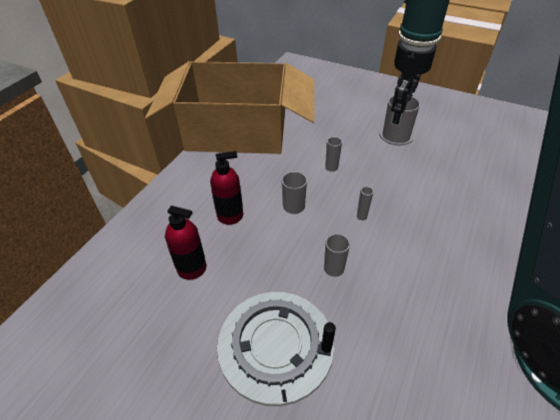

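Cup a hangs in the gripper near (400,118), and the handle stands at the stud near (329,338), so the collar is open. Now to carry it over.

Emit:
step_arm([
  [[-0.0495,0.537,-0.005],[0,0,0],0],
  [[-0.0495,0.537,-0.005],[0,0,0],0],
  [[-0.0495,0.537,-0.005],[0,0,0],0],
  [[-0.0495,0.537,-0.005],[0,0,0],0],
  [[-0.0495,0.537,-0.005],[0,0,0],0],
  [[-0.0495,0.537,-0.005],[0,0,0],0],
  [[-0.0495,0.537,-0.005],[0,0,0],0],
  [[-0.0495,0.537,-0.005],[0,0,0],0],
  [[-0.0495,0.537,-0.005],[0,0,0],0],
  [[-0.0495,0.537,-0.005],[0,0,0],0],
  [[-0.0495,0.537,-0.005],[0,0,0],0],
  [[-0.0495,0.537,-0.005],[0,0,0],0],
])

```text
clock: 11.02
eef_pos: [0.5181, 0.224, 0.1994]
orientation: [-0.002, -3.14, 0.002]
contact_force: [-0.2, 0.5, -4.6]
grip_width: 0.801
finger_force: 72.6
```

Run:
```python
from h import *
fs=[grab('scene'),grab('side')]
st=bot.read_state(); x,y,z=st['eef_pos']; print(x,y,z)
for f,_ in fs:
    P=cloud(f,st).reshape(-1,3)
    Q=P[(np.hypot(P[:,0]-x,P[:,1]-y)<.05)&(P[:,2]>z-.042)&(P[:,2]<z+.04)]
    Q=P[(np.hypot(P[:,0]-x,P[:,1]-y)<.05)&(P[:,2]>z-.038)&(P[:,2]<z-.008)]  # outer wall below fingers
    print(len(Q),circ(Q),circ(Q,.0335)[:2])
plan((.5177,.226,.2,90),(.5177,.226,.0635,90))
```

```text
0.5186075037591311 0.22410607284030026 0.19997329447820297
331 [0.51637326 0.22452465 0.03304777] [0.5159191  0.22481204]
606 [0.51411364 0.22715702 0.02984647] [0.5175589  0.22656567]
at [0.5186 0.2241 0.2   ] yaw 89.92 tilt [ 8.e-04 -5.e-04 -1.e+00] j6 -1.28 w 0.797 F [-0.  -1.4 -2.8] t 11.125
(0.5177, 0.226, 0.2, 90) -> [0.0009, 0.0019, -0.0] [-0.001, -0.001, -0.001]
(0.5177, 0.226, 0.0635, 90) -> [0.0008, 0.002, 0.1365] [-0.001, -0.001, -0.001]
```

Emit:
step_arm([
  [[0,0.001,0.05],[0,0,0],0],
  [[0,0.001,0.09],[0,0,0],0],
  [[0,0.001,0.115],[0,0,0],0],
  [[0,0.001,0.125],[0,0,0],0],
  [[0,0.001,0.131],[0,0,0],0],
  [[0,0.001,0.136],[0,0,0],0],
  [[0,0.001,0.136],[0,0,0],0],
  [[0,0.001,0.136],[0,0,0],0],
])

```text
clock: 12.12
eef_pos: [0.5192, 0.2265, 0.0649]
orientation: [-0.0, 3.141, 0.0]
contact_force: [0.0, -0.0, -3.8]
grip_width: 0.799
finger_force: 72.6
```

Run:
```python
from h import *
fs=[grab('scene'),grab('side')]
for f,_ in fs:
    P=cloud(f).reshape(-1,3); Q=P[(np.hypot(P[:,0]-.5177,P[:,1]-.226)<.038)&(P[:,2]<.13)]
    print(np.nanpercentile(Q[:,2],[5,50,90,98]))
plan((.5177,.226,.0635,90))
cv2.imwrite('pics/s3.png',fs[0][0]['img'][100:260,260:460].repeat(3,0).repeat(3,1))
```

```text
[0.02201917 0.07642396 0.10541636 0.12179952]
[0.01613305 0.0504181  0.10253414 0.10875528]
at [0.5191 0.2265 0.0648] yaw 90.02 tilt [-9.e-04  2.e-04 -1.e+00] j6 -1.28 w 0.802 F [ 0.6 -0.7 -4.1] t 12.225
(0.5177, 0.226, 0.0635, 90) -> [0.0014, -0.0005, 0.0013] [0.0, 0.001, 0.0]
```

View pics/s3.png

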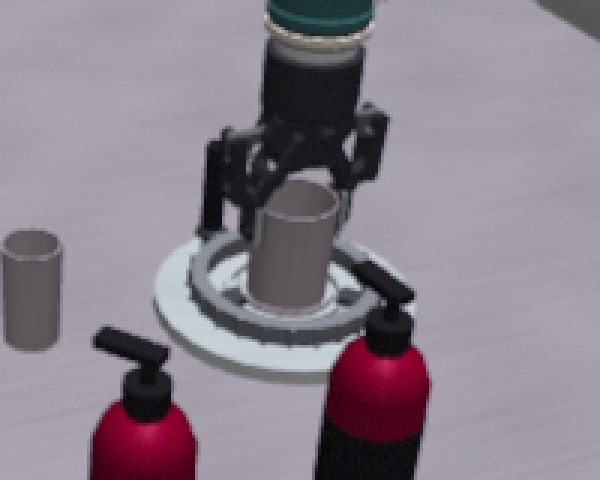

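Cup a (crop (295,245)) stands inside the ring, a millimetre or so above the floor. I'll lower it the rest, release, rise.

Emit:
step_arm([
  [[0.001,0,0.001],[0,0,0],0],
  [[0.001,0,0.0025],[0,0,0],0],
  [[0.001,0,0.0025],[0,0,0],0],
  [[0.001,0,0.0025],[0,0,0],1],
  [[0.001,0,0.0025],[0,0,0],1],
  [[0.001,0,0.0025],[0,0,0],1],
  [[0.001,0,-0.03],[0,0,0],1],
  [[0.001,0,-0.08],[0,0,0],1],
  [[0.001,0,-0.14],[0,0,0],1],
  [[0.001,0,-0.14],[0,0,0],1],
  [[0.001,0,-0.14],[0,0,0],1],
])

```text
clock: 13.6
eef_pos: [0.5174, 0.2262, 0.204]
orientation: [0.0, -3.141, 0.0]
contact_force: [-0.9, -0.5, -0.3]
grip_width: 0.998
finger_force: 0.0
```

```bash
cat >> h.py <<'E'
C=(.5177,.226)
E
python3 - <<'E'
from h import *
fs=[grab('scene'),grab('side'),grab('wrist')]
APPROX['a']=C
cups(fs,'a',.105,.05)
f,st=fs[2];P=cloud(f,st).reshape(-1,3)
d=np.hypot(P[:,0]-C[0],P[:,1]-C[1])
Q=P[(P[:,2]>.03)&(P[:,2]<.037)&(d>.066)&(d<.09)];print('collar',len(Q),circ(Q))
print('inside floor',np.nanmedian(P[d<.015][:,2]))
r=cups(fs[:2],'bcde')
b=r['b']; plan((b[0],b[1],.204,90))
E
```

```text
a 14 151 free [0.5176 0.2265 0.0335] fixed [0.5175 0.2265]
a 15 279 free [0.516  0.2275 0.0334] fixed [0.5161 0.2275]
a 16 1586 free [0.5168 0.2265 0.0332] fixed [0.5167 0.2265]
collar 8638 [0.51741484 0.22580084 0.0733696 ]
inside floor 0.27793608714091245
b 14 182 free [ 0.6458 -0.1185  0.0285] fixed [ 0.6458 -0.1184]
b 15 44 free [ 0.6446 -0.1172  0.0292] fixed [ 0.6443 -0.1174]
c 14 110 free [0.4853 0.0112 0.0235] fixed [0.4853 0.0111]
c 15 165 free [0.4838 0.0121 0.0234] fixed [0.4838 0.0121]
d 14 131 free [ 0.6158 -0.2956  0.0185] fixed [ 0.6158 -0.2956]
d 15 88 free [ 0.6135 -0.2957  0.0185] fixed [ 0.6135 -0.2957]
e 14 67 free [ 0.4809 -0.1598  0.0136] fixed [ 0.4808 -0.1598]
e 15 81 free [ 0.4796 -0.1592  0.0134] fixed [ 0.4795 -0.1592]
at [0.5165 0.2259 0.2024] yaw 90.01 tilt [ 0.0035 -0.0011 -1.    ] j6 -1.28 w 1.003 F [ 0.7  0.1 -1. ] t 13.75
(np.float64(0.6450747816555831), np.float64(-0.11787752342345378), 0.204, 90) -> [-0.1285, -0.3438, -0.0016] [-0.001, -0.004, 0.0]
```

Emit:
step_arm([
  [[-0.1285,-0.344,0],[0,0,0],1],
  [[-0.1285,-0.344,0],[0,0,0],1],
  [[-0.1285,-0.344,0],[0,0,0],1],
  [[-0.1285,-0.344,0],[0,0,0],1],
  [[-0.1285,-0.344,0],[0,0,0],1],
  [[-0.1285,-0.344,0],[0,0,0],1],
  [[-0.1285,-0.344,0],[0,0,0],1],
  [[-0.1285,-0.344,0.04],[0,0,0],0.9],
  [[-0.1285,-0.344,0.06],[0,0,0],0.9],
  [[-0.1285,-0.344,0.06],[0,0,0],0.9],
])

```text
clock: 15.0
eef_pos: [0.6437, -0.1161, 0.1412]
orientation: [0.001, -3.135, -0.003]
contact_force: [-0.1, 0.0, -0.3]
grip_width: 0.9
finger_force: 0.0
```

Run:
```python
from h import *
fs=[grab('scene'),grab('wrist')]
r=cups(fs,'b'); b=r['b']; plan((b[0],b[1],.06,90))
```

```text
b 17 194 free [ 0.6457 -0.1185  0.0284] fixed [ 0.6457 -0.1185]
b 18 2042 free [ 0.6451 -0.1191  0.0282] fixed [ 0.6449 -0.1191]
at [ 0.6461 -0.1169  0.1441] yaw 90.05 tilt [ 1.e-03  3.e-04 -1.e+00] j6 -1.86 w 0.899 F [-0.2  1.   0.2] t 15.1
(np.float64(0.6452995564062849), np.float64(-0.11882966125801904), 0.06, 90) -> [0.0007, -0.0019, 0.0841] [0.0, -0.001, 0.001]
```

Emit:
step_arm([
  [[0,-0.001,0.03],[0,0,0],0.9],
  [[0,-0.001,0.06],[0,0,0],0.9],
  [[0,-0.001,0.084],[0,0,0],0.9],
  [[0,-0.001,0.084],[0,0,0],0.9],
  [[0,-0.001,0.084],[0,0,0],0],
  [[0,-0.001,0.084],[0,0,0],0],
  [[0,-0.001,0.084],[0,0,0],0],
  [[0,-0.001,0.084],[0,0,0],0],
  [[0,-0.001,0.03],[0,0,0],0],
  [[0,-0.001,-0.03],[0,0,0],0],
  [[0,-0.001,-0.076],[0,0,0],0],
  [[0,-0.001,-0.076],[0,0,0],0],
])

```text
clock: 16.6
eef_pos: [0.6492, -0.1196, 0.2255]
orientation: [-0.0, 3.133, -0.005]
contact_force: [0.3, 0.2, -3.3]
grip_width: 0.674
finger_force: 66.7
```

Run:
```python
from h import *
f,st=grab('side'); cv2.imwrite('pics/s4.png',f['img'][60:260,200:440].repeat(3,0).repeat(3,1))
x,y,z=st['eef_pos'];P=cloud(f).reshape(-1,3); Q=P[(np.hypot(P[:,0]-x,P[:,1]-y)<.036)&(P[:,2]>.02)]; print(np.nanpercentile(Q[:,2],[0.5,2,50])-z)
plan((.5168,.2265,.22,90))
```

```text
[-0.05982567 -0.05653219  0.02655459]
at [ 0.6473 -0.119   0.2224] yaw 90.01 tilt [-0.0038 -0.0013 -1.    ] j6 -1.86 w 0.677 F [-0.6  0.6 -3.1] t 16.65
(0.5168, 0.2265, 0.22, 90) -> [0.1304, 0.3455, 0.0014] [-0.001, 0.004, 0.0]
```

View pics/s4.png

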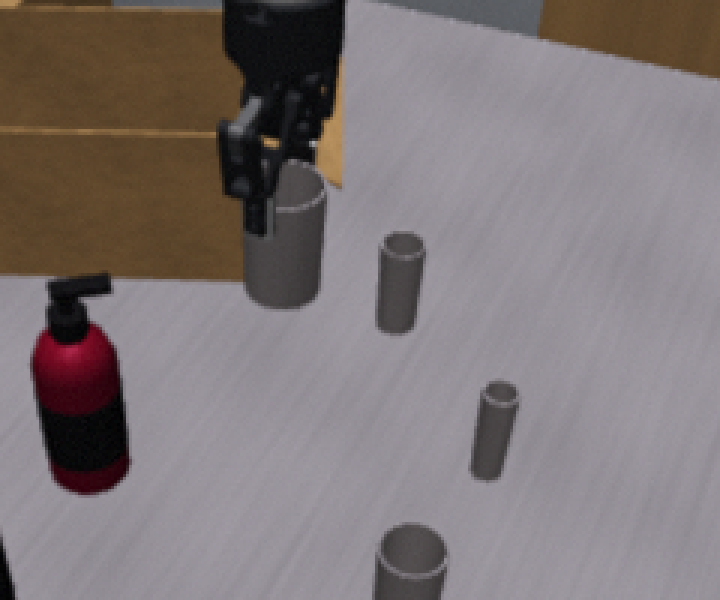

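Cup b is held upright at crop (285,240). Over to the carrier.

Emit:
step_arm([
  [[0.128,0.3455,0],[0,0,0],0],
  [[0.128,0.3455,0],[0,0,0],0],
  [[0.128,0.3455,0],[0,0,0],0],
  [[0.128,0.3455,0],[0,0,0],0],
  [[0.128,0.3455,0],[0,0,0],0],
  [[0.128,0.3455,0],[0,0,0],0],
  [[0.128,0.3455,0],[0,0,0],0],
  [[0.128,0.3455,0.03],[0,0,0],0],
  [[0.128,0.3455,0.04],[0,0,0],0],
  [[0.128,0.3455,0.04],[0,0,0],0],
  [[0.128,0.3455,0.04],[0,0,0],0],
])

```text
clock: 18.02
eef_pos: [0.5189, 0.2264, 0.1807]
orientation: [0.001, 3.141, 0.0]
contact_force: [0.6, -0.5, -3.2]
grip_width: 0.67
finger_force: 67.3
```

```bash
cat >> h.py <<'E'
def held(fs,lo,hi,r):
    "outer wall of held cup between z lo..hi"
    st=bot.read_state(); x,y,z=st['eef_pos']
    for f,_ in fs:
        P=cloud(f).reshape(-1,3); Q=P[(np.hypot(P[:,0]-x,P[:,1]-y)<r+.01)&(P[:,2]>lo)&(P[:,2]<hi)]
        if len(Q)>15: print('held',len(Q),circ(Q).round(4),circ(Q,r)[:2].round(4))
E
python3 - <<'E'
from h import *
fs=[grab('scene'),grab('side')]
APPROX['a']=C; cups(fs,'a',.105,.05)
held(fs,.124,.170,.0285)
plan((.5168,.2265,.18,90))
E
```

```text
a 20 97 free [0.5174 0.2265 0.0333] fixed [0.5168 0.2268]
a 21 179 free [0.516  0.2275 0.0334] fixed [0.5163 0.227 ]
held 418 [0.5159 0.2267 0.0283] [0.5157 0.2268]
held 652 [0.515  0.2279 0.0266] [0.5165 0.2277]
at [0.5191 0.2267 0.1811] yaw 89.98 tilt [-1.5e-03  3.0e-04 -1.0e+00] j6 -1.28 w 0.671 F [-1.1  0.3 -2.8] t 18.125
(0.5168, 0.2265, 0.18, 90) -> [0.0023, -0.0002, 0.0011] [0.0, 0.001, -0.0]
```

Emit:
step_arm([
  [[0,0,0.03],[0,0,0],0],
  [[0,0,0.05],[0,0,0],0],
  [[0,0,0.06],[0,0,0],0],
  [[0,0,0.068],[0,0,0],0],
  [[0,0,0.073],[0,0,0],0],
  [[0,0,0.077],[0,0,0],0],
  [[0,0,0.077],[0,0,0],0],
  [[0,0,0.077],[0,0,0],0],
])

```text
clock: 19.12
eef_pos: [0.5185, 0.2269, 0.1036]
orientation: [-0.0, 3.141, 0.0]
contact_force: [0.1, -0.5, -3.4]
grip_width: 0.675
finger_force: 67.3
```

Run:
```python
from h import *
f,st=grab('scene'); cv2.imwrite('pics/s5.png',f['img'][90:240,270:450].repeat(4,0).repeat(4,1))
plan((.5168,.2265,.103,90))
```

```text
at [0.5185 0.2269 0.1036] yaw 90.01 tilt [-6.e-04  1.e-04 -1.e+00] j6 -1.28 w 0.673 F [ 0.7 -0.7 -4. ] t 19.175
(0.5168, 0.2265, 0.103, 90) -> [0.0017, -0.0004, 0.0006] [0.0, 0.001, 0.0]
```

View pics/s5.png

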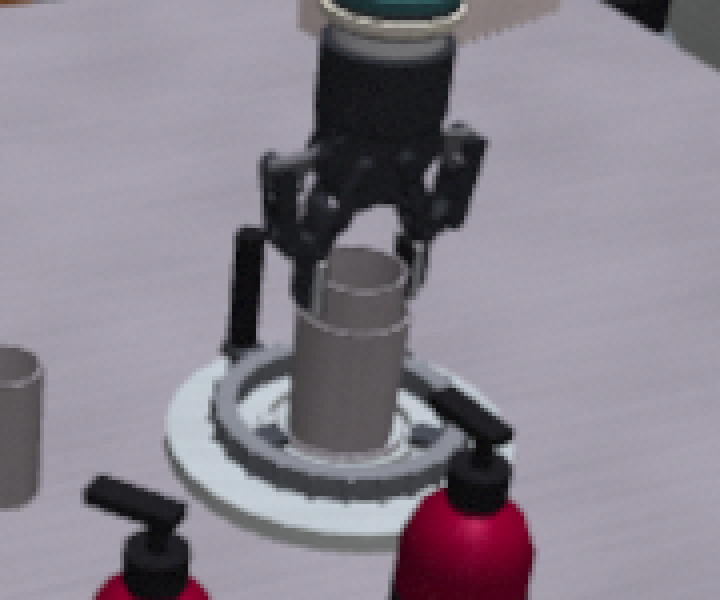

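Cup b is in cup a (crop (350,290)), a few mm above home. Releasing lets it settle; then rise.

Emit:
step_arm([
  [[0.001,0,0.001],[0,0,0],0],
  [[0.001,0,0.001],[0,0,0],0.9],
  [[0.001,0,0.001],[0,0,0],0.9],
  [[0.001,0,0.001],[0,0,0],0.9],
  [[0.001,0,-0.04],[0,0,0],0.9],
  [[0.001,0,-0.1],[0,0,0],0.9],
  [[0.001,0,-0.12],[0,0,0],0.9],
  [[0.001,0,-0.12],[0,0,0],0.9],
  [[0.001,0,-0.12],[0,0,0],0.9],
])

```text
clock: 20.3
eef_pos: [0.5164, 0.2265, 0.2221]
orientation: [0.0, -3.14, 0.001]
contact_force: [-0.0, -0.3, -0.0]
grip_width: 0.902
finger_force: 0.0
```

Run:
```python
from h import *
fs=[grab('scene'),grab('side'),grab('wrist')]
APPROX['b']=APPROX['a']=C
cups(fs,'b',.129,.045); cups(fs,'a',.105,.05)
f,st=fs[2];P=cloud(f,st).reshape(-1,3);d=np.hypot(P[:,0]-.5168,P[:,1]-.2265)
print('b rim z',np.nanpercentile(P[(d<.032)&(d>.026)&(P[:,2]<.16)][:,2],[50,90,98]))
r=cups(fs[:2],'cde')
c=r['c']; plan((c[0],c[1],.22,90))
```

```text
b 23 131 free [0.5155 0.2266 0.0286] fixed [0.5155 0.2266]
b 24 261 free [0.5142 0.2275 0.0284] fixed [0.5143 0.2275]
b 25 1412 free [0.5152 0.2264 0.0283] fixed [0.5151 0.2264]
a 23 220 free [0.5175 0.2263 0.0301] fixed [0.5166 0.2273]
a 24 382 free [0.5142 0.2297 0.0299] fixed [0.516  0.2274]
a 25 1371 free [0.513  0.2264 0.0295] fixed [0.5158 0.2264]
b rim z [0.11992187 0.13005084 0.13081872]
c 23 108 free [0.4847 0.0113 0.0237] fixed [0.4847 0.0113]
c 24 167 free [0.4838 0.012  0.0234] fixed [0.4838 0.0121]
d 23 133 free [ 0.6157 -0.2957  0.0185] fixed [ 0.6157 -0.2957]
d 24 87 free [ 0.614  -0.2955  0.0186] fixed [ 0.614  -0.2955]
e 23 72 free [ 0.4811 -0.1595  0.0136] fixed [ 0.4811 -0.1595]
e 24 83 free [ 0.4797 -0.159   0.0135] fixed [ 0.4796 -0.159 ]
at [0.5163 0.2265 0.2216] yaw 90.01 tilt [ 0.003 -0.001 -1.   ] j6 -1.28 w 0.897 F [ 0.  -0.2 -0.6] t 20.45
(np.float64(0.4842412845229277), np.float64(0.011697206335783101), 0.22, 90) -> [0.0321, -0.2148, 0.0019] [-0.001, -0.003, 0.0]
```

Emit:
step_arm([
  [[0.032,-0.215,0],[0,0,0],0.85],
  [[0.032,-0.215,0],[0,0,0],0.85],
  [[0.032,-0.215,0],[0,0,0],0.85],
  [[0.032,-0.215,0],[0,0,0],0.85],
  [[0.032,-0.215,0],[0,0,0],0.85],
  [[0.032,-0.215,0.04],[0,0,0],0.85],
  [[0.032,-0.215,0.08],[0,0,0],0.85],
  [[0.032,-0.215,0.08],[0,0,0],0.85],
  [[0.032,-0.215,0.08],[0,0,0],0.85],
])

```text
clock: 21.58
eef_pos: [0.486, 0.0125, 0.144]
orientation: [-0.002, 3.141, 0.0]
contact_force: [-0.3, -0.6, 0.7]
grip_width: 0.853
finger_force: 0.0
```

Run:
```python
from h import *
fs=[grab('scene'),grab('wrist')]
r=cups(fs,'c'); b=r['c']; plan((b[0],b[1],.062,90))
```

```text
c 26 113 free [0.4853 0.0112 0.0234] fixed [0.4853 0.0112]
c 27 1655 free [0.4844 0.0108 0.0233] fixed [0.4843 0.0108]
at [0.4867 0.0121 0.1447] yaw 90.04 tilt [-2.7e-03 -3.0e-04 -1.0e+00] j6 -1.69 w 0.849 F [ 0.4 -0.3  0. ] t 21.675
(np.float64(0.4847968510706031), np.float64(0.010993465356596576), 0.062, 90) -> [0.0021, -0.0011, 0.0827] [-0.0, 0.003, 0.001]
```

Emit:
step_arm([
  [[0.001,-0.001,0.03],[0,0,0],0.85],
  [[0.001,-0.001,0.06],[0,0,0],0.85],
  [[0.001,-0.001,0.081],[0,0,0],0.85],
  [[0.001,-0.001,0.081],[0,0,0],0.85],
  [[0.001,-0.001,0.081],[0,0,0],0],
  [[0.001,-0.001,0.081],[0,0,0],0],
  [[0.001,-0.001,0.081],[0,0,0],0],
  [[0.001,-0.001,0.081],[0,0,0],0],
  [[0.001,-0.001,0.03],[0,0,0],0],
  [[0.001,-0.001,-0.03],[0,0,0],0],
  [[0.001,-0.001,-0.08],[0,0,0],0],
  [[0.001,-0.001,-0.08],[0,0,0],0],
])

```text
clock: 23.18
eef_pos: [0.4878, 0.0105, 0.2286]
orientation: [-0.001, 3.131, -0.002]
contact_force: [1.0, -0.6, -1.8]
grip_width: 0.558
finger_force: 63.1
```

Run:
```python
from h import *
f,st=grab('side'); 
x,y,z=st['eef_pos'];P=cloud(f).reshape(-1,3); Q=P[(np.hypot(P[:,0]-x,P[:,1]-y)<.03)&(P[:,2]>.02)]; print(np.nanpercentile(Q[:,2],[0.5,2,50])-z)
APPROX['b']=APPROX['a']=C
cups([(f,st)],'b',.129,.045)
plan((.5155,.2265,.223,90))
```

```text
[-0.06233526 -0.05912734  0.00267782]
b 28 273 free [0.5144 0.2274 0.0284] fixed [0.5144 0.2274]
at [0.4858 0.0107 0.226 ] yaw 90.02 tilt [-5.9e-03 -8.0e-04 -1.0e+00] j6 -1.69 w 0.561 F [-0.5  0.6 -2.4] t 23.225
(0.5155, 0.2265, 0.223, 90) -> [-0.0297, 0.2158, 0.003] [-0.001, 0.006, 0.0]
```

Emit:
step_arm([
  [[-0.0315,0.216,0],[0,0,0],0],
  [[-0.0315,0.216,0],[0,0,0],0],
  [[-0.0315,0.216,0],[0,0,0],0],
  [[-0.0315,0.216,0],[0,0,0],0],
  [[-0.0315,0.216,0],[0,0,0],0],
  [[-0.0315,0.216,0],[0,0,0],0],
  [[-0.0315,0.216,0.02],[0,0,0],0],
  [[-0.0315,0.216,0.02],[0,0,0],0],
  [[-0.0315,0.216,0.02],[0,0,0],0],
  [[-0.0315,0.216,0.02],[0,0,0],0],
])

```text
clock: 24.48
eef_pos: [0.5162, 0.2265, 0.204]
orientation: [0.001, 3.141, 0.0]
contact_force: [-0.4, 0.5, -2.0]
grip_width: 0.563
finger_force: 63.4
```

Run:
```python
from h import *
fs=[grab('scene'),grab('side')]
APPROX['b']=C; cups(fs,'b',.129,.045)
held(fs,.148,.190,.0235)
plan((.515,.2265,.127,90))
```

```text
b 29 88 free [0.516  0.2259 0.0284] fixed [0.5155 0.2263]
b 30 166 free [0.5143 0.2274 0.0284] fixed [0.5146 0.2269]
held 322 [0.515  0.2266 0.0228] [0.5144 0.227 ]
held 455 [0.514  0.2277 0.0223] [0.5148 0.2272]
at [0.5162 0.2267 0.2039] yaw 89.99 tilt [-1.e-03  2.e-04 -1.e+00] j6 -1.28 w 0.57 F [ 0.2 -0.1 -1.8] t 24.575
(0.515, 0.2265, 0.127, 90) -> [0.0013, -0.0002, 0.0769] [0.0, 0.001, -0.0]
```

Emit:
step_arm([
  [[0,0,0.03],[0,0,0],0],
  [[0,0,0.05],[0,0,0],0],
  [[0,0,0.06],[0,0,0],0],
  [[0,0,0.068],[0,0,0],0],
  [[0,0,0.073],[0,0,0],0],
  [[0,0,0.076],[0,0,0],0],
  [[0,0,0.076],[0,0,0],0],
  [[0,0,0.076],[0,0,0],0],
])

```text
clock: 25.58
eef_pos: [0.516, 0.2269, 0.1276]
orientation: [-0.0, 3.141, 0.0]
contact_force: [1.1, 0.7, -2.1]
grip_width: 0.566
finger_force: 63.4
```

Emit:
step_arm([
  [[0,0,0],[0,0,0],0.75],
  [[0,0,0],[0,0,0],0.8],
  [[0,0,0],[0,0,0],0.8],
  [[0,0,-0.04],[0,0,0],0.8],
  [[0,0,-0.1],[0,0,0],0.8],
  [[0,0,-0.12],[0,0,0],0.8],
  [[0,0,-0.12],[0,0,0],0.8],
  [[0,0,-0.12],[0,0,0],0.8],
])

```text
clock: 26.58
eef_pos: [0.5149, 0.2265, 0.246]
orientation: [0.0, -3.14, 0.001]
contact_force: [0.4, 0.9, 0.6]
grip_width: 0.798
finger_force: 0.0
```

Run:
```python
from h import *
fs=[grab('scene'),grab('side'),grab('wrist')]
APPROX.update(a=C,b=C,c=C)
cups(fs,'c',.153,.04); cups(fs,'b',.129,.045)
cups(fs[:1],'a',.105,.05)
f,st=fs[2];P=cloud(f,st).reshape(-1,3);d=np.hypot(P[:,0]-.515,P[:,1]-.2265)
print('c rim z',np.nanpercentile(P[(d<.028)&(P[:,2]<.19)][:,2],[50,90,98]))
r=cups(fs[:2],'de')
c=r['d']; plan((c[0],c[1],.24,90))
cv2.imwrite('pics/s6.png',fs[1][0]['img'])
```

```text
c 31 110 free [0.5149 0.2269 0.0233] fixed [0.515 0.227]
c 32 240 free [0.5137 0.2279 0.0235] fixed [0.5137 0.2279]
c 33 1164 free [0.5147 0.2269 0.0233] fixed [0.5146 0.2269]
b 31 164 free [0.5155 0.2261 0.0255] fixed [0.5129 0.2279]
b 32 344 free [0.513  0.2298 0.0249] fixed [0.5144 0.2273]
b 33 1170 free [0.5121 0.2263 0.025 ] fixed [0.5147 0.2264]
a 31 170 free [0.514  0.2276 0.0323] fixed [0.5122 0.2285]
c rim z [0.12605023 0.15355758 0.15456125]
d 31 131 free [ 0.6159 -0.2957  0.0185] fixed [ 0.6159 -0.2956]
d 32 88 free [ 0.6138 -0.2958  0.0187] fixed [ 0.6139 -0.2959]
e 31 70 free [ 0.4813 -0.16    0.0134] fixed [ 0.4812 -0.16  ]
e 32 84 free [ 0.4798 -0.1593  0.0135] fixed [ 0.4798 -0.1593]
at [0.5148 0.2265 0.2456] yaw 90.01 tilt [ 0.0031 -0.001  -1.    ] j6 -1.28 w 0.8 F [ 0.5 -0.3  0.1] t 26.725
(np.float64(0.6148865771251726), np.float64(-0.2957430559322298), 0.24, 90) -> [-0.1, -0.5222, 0.0058] [-0.001, -0.003, 0.0]
```

View pics/s6.png

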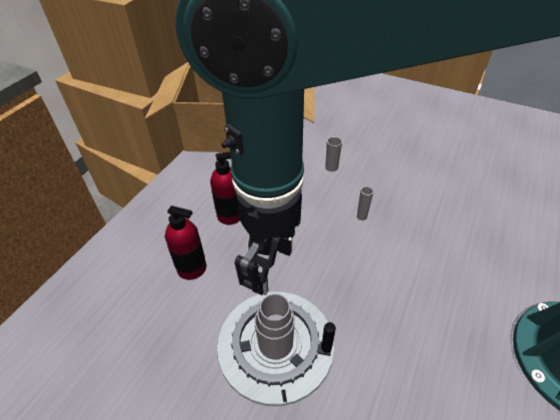

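Cups b and c stand nested in a at (275,325), and the handle is still at the stud. Before going to cup d, I'll check the clearance to the box.

Run:
```python
from h import *
f,st=grab('scene');P=cloud(f).reshape(-1,3)
Q=P[(P[:,2]>.02)&(P[:,2]<.5)]; d=np.hypot(Q[:,0]-.615,Q[:,1]+.2957)
for lo,hi in((.02,.1),(.1,.2),(.2,.5)):
    m=(Q[:,2]>lo)&(Q[:,2]<hi)&(d>.035)&(Q[:,1]<-.2)
    q=Q[m];i=np.argsort(d[m])[:200:40]; print(lo,q[i].round(3).tolist(),d[m][i].round(3))
```

```text
0.02 [[0.768, -0.288, 0.088], [0.771, -0.292, 0.076], [0.772, -0.295, 0.078], [0.773, -0.295, 0.081], [0.773, -0.294, 0.024]] [0.153 0.156 0.157 0.158 0.158]
0.1 [[0.686, -0.323, 0.11], [0.7, -0.346, 0.112], [0.706, -0.354, 0.114], [0.729, -0.319, 0.136], [0.738, -0.299, 0.146]] [0.076 0.098 0.108 0.116 0.123]
0.2 [[-0.643, -0.295, 0.241], [-0.651, -0.314, 0.266], [-0.653, -0.269, 0.219], [-0.651, -0.386, 0.273], [-0.653, -0.372, 0.211]] [1.258 1.266 1.268 1.269 1.27 ]
```

Emit:
step_arm([
  [[-0.1,-0.522,0],[0,0,0],0.8],
  [[-0.1,-0.522,0],[0,0,0],0.8],
  [[-0.1,-0.522,0],[0,0,0],0.8],
  [[-0.1,-0.522,0],[0,0,0],0.8],
  [[-0.1,-0.522,0],[0,0,0],0.8],
  [[-0.1,-0.522,0],[0,0,0],0.8],
  [[-0.1,-0.522,0],[0,0,0],0.8],
])

```text
clock: 27.65
eef_pos: [0.598, -0.2048, 0.2464]
orientation: [-0.0, -3.14, -0.001]
contact_force: [1.4, -0.2, 0.8]
grip_width: 0.802
finger_force: 0.0
```

Run:
```python
from h import *
w,st=grab('wrist'); print(np.round(w['mount'],3))
fs=[grab('scene'),(w,st)]
r=cups(fs,'d'); b=r['d']; plan((b[0],b[1],.14,90))
P=cloud(w,st).reshape(-1,3); d=np.hypot(P[:,0]-b[0],P[:,1]-b[1])
Q=P[(d>.03)&(d<.13)&(P[:,2]>.02)&(P[:,2]<.17)]; print(len(Q), Q[np.argsort(np.hypot(Q[:,0]-b[0],Q[:,1]-b[1]))[:300:50]].round(3))
```

```text
[[-0.001 -0.95  -0.313  0.079]
 [ 1.    -0.    -0.001 -0.   ]
 [ 0.001 -0.313  0.95  -0.143]
 [ 0.     0.     0.     1.   ]]
d 36 129 free [ 0.6158 -0.2957  0.0185] fixed [ 0.6157 -0.2957]
d 35 632 free [ 0.6152 -0.2962  0.0184] fixed [ 0.6152 -0.2961]
at [ 0.599  -0.2095  0.2462] yaw 89.71 tilt [-3.e-04 -3.e-03 -1.e+00] j6 -2.01 w 0.798 F [-0.2  0.   0.2] t 27.75
(np.float64(0.6154453776630646), np.float64(-0.29593552386953104), 0.14, 90) -> [-0.0168, -0.0861, 0.1065] [-0.003, 0.0, -0.005]
1743 [[ 0.686 -0.321  0.113]
 [ 0.691 -0.321  0.116]
 [ 0.693 -0.324  0.114]
 [ 0.694 -0.328  0.116]
 [ 0.695 -0.33   0.115]
 [ 0.698 -0.329  0.117]]
```

Emit:
step_arm([
  [[-0.017,-0.086,0],[0,0,-0.005],0.75],
  [[-0.017,-0.086,0.03],[0,0,-0.005],0.75],
  [[-0.017,-0.086,0.08],[0,0,-0.005],0.75],
  [[-0.017,-0.086,0.106],[0,0,-0.005],0.75],
  [[-0.017,-0.086,0.106],[0,0,-0.005],0.75],
  [[-0.017,-0.086,0.106],[0,0,-0.005],0.75],
  [[-0.017,-0.086,0.106],[0,0,-0.005],0.75],
])

```text
clock: 28.62
eef_pos: [0.6164, -0.2892, 0.1432]
orientation: [-0.009, 3.139, -0.003]
contact_force: [-0.5, -1.3, -0.5]
grip_width: 0.753
finger_force: 0.0
```

Run:
```python
from h import *
fs=[grab('scene'),grab('wrist')]
r=cups(fs,'d'); b=r['d']; plan((b[0],b[1],.065,90))
```

```text
d 37 126 free [ 0.6156 -0.2959  0.0184] fixed [ 0.6156 -0.2959]
d 38 1304 free [ 0.6149 -0.2967  0.0183] fixed [ 0.6148 -0.2967]
at [ 0.616  -0.2892  0.1429] yaw 90.31 tilt [-0.0021 -0.0014 -1.    ] j6 -2.12 w 0.751 F [0.1 0.7 0.7] t 28.725
(np.float64(0.6152167294935516), np.float64(-0.29630956061172803), 0.065, 90) -> [0.001, -0.007, 0.0779] [-0.001, 0.002, 0.005]
```

Emit:
step_arm([
  [[0.0005,-0.007,0.03],[0,0,0.005],0.75],
  [[0.0005,-0.007,0.06],[0,0,0.005],0.75],
  [[0.0005,-0.007,0.077],[0,0,0.005],0.75],
  [[0.0005,-0.007,0.077],[0,0,0.005],0.75],
  [[0.0005,-0.007,0.077],[0,0,0.005],0],
  [[0.0005,-0.007,0.077],[0,0,0.005],0],
  [[0.0005,-0.007,0.077],[0,0,0.005],0],
  [[0.0005,-0.007,0.077],[0,0,0.005],0],
  [[0.0005,-0.007,0.03],[0,0,0.005],0],
  [[0.0005,-0.007,-0.03],[0,0,0.005],0],
  [[0.0005,-0.007,-0.09],[0,0,0.005],0],
  [[0.0005,-0.007,-0.11],[0,0,0.005],0],
])

```text
clock: 30.22
eef_pos: [0.6166, -0.297, 0.2568]
orientation: [-0.0, 3.135, -0.007]
contact_force: [1.5, -0.6, -2.0]
grip_width: 0.444
finger_force: 61.0
```

Emit:
step_arm([
  [[0,0,0],[0,0,0],0],
  [[0,0,0],[0,0,0],0],
  [[0,0,0],[0,0,0],0],
])

```text
clock: 30.6
eef_pos: [0.6137, -0.2952, 0.249]
orientation: [0.0, -3.138, -0.003]
contact_force: [-0.2, -0.3, -1.7]
grip_width: 0.444
finger_force: 60.9
```

Run:
```python
from h import *
f,st=grab('side'); 
x,y,z=st['eef_pos'];P=cloud(f).reshape(-1,3); Q=P[(np.hypot(P[:,0]-x,P[:,1]-y)<.025)&(P[:,2]>.02)]; print(np.nanpercentile(Q[:,2],[0.5,2,50])-z)
plan((.5145,.2265,.25,90))
```

```text
[-0.06491892 -0.06116351  0.00150311]
at [ 0.6139 -0.2953  0.2493] yaw 90.01 tilt [ 0.003   0.0017 -1.    ] j6 -2.12 w 0.443 F [ 0.3  0.1 -2.2] t 30.65
(0.5145, 0.2265, 0.25, 90) -> [0.0993, 0.5219, 0.0004] [0.002, -0.003, 0.0]
```

Emit:
step_arm([
  [[0.1,0.522,0],[0,0,0],0],
  [[0.1,0.522,0],[0,0,0],0],
  [[0.1,0.522,0],[0,0,0],0],
  [[0.1,0.522,0],[0,0,0],0],
  [[0.1,0.522,0],[0,0,0],0],
  [[0.1,0.522,0],[0,0,0],0],
  [[0.1,0.522,0],[0,0,0],0],
  [[0.1,0.522,0],[0,0,0],0],
  [[0.1,0.522,0],[0,0,0],0],
  [[0.1,0.522,0],[0,0,0],0],
  [[0.1,0.522,0],[0,0,0],0],
  [[0.1,0.522,0],[0,0,0],0],
])

```text
clock: 32.15
eef_pos: [0.5148, 0.2249, 0.251]
orientation: [-0.002, -3.141, 0.001]
contact_force: [0.2, -0.3, -1.9]
grip_width: 0.444
finger_force: 61.2
```

Emit:
step_arm([
  [[0,0,0.015],[0,0,0],0],
  [[0,0,0.02],[0,0,0],0],
  [[0,0,0.02],[0,0,0],0],
  [[0,0,0.02],[0,0,0],0],
])

```text
clock: 32.65
eef_pos: [0.5148, 0.2261, 0.2313]
orientation: [0.0, -3.142, 0.0]
contact_force: [1.1, -0.1, 0.0]
grip_width: 0.443
finger_force: 61.2
```

Run:
```python
from h import *
fs=[grab('scene'),grab('side')]
APPROX['c']=C; cups(fs,'c',.153,.04)
held(fs,.170,.212,.0185)
plan((.5145,.2265,.154,90))
```

```text
c 40 87 free [0.515  0.2268 0.0234] fixed [0.5147 0.227 ]
c 41 161 free [0.5138 0.2279 0.0234] fixed [0.5141 0.2274]
held 259 [0.5138 0.2263 0.0179] [0.5132 0.2267]
held 317 [0.5134 0.2265 0.0176] [0.5139 0.2257]
at [0.5149 0.2262 0.2316] yaw 90.01 tilt [-6.e-04  1.e-04 -1.e+00] j6 -1.28 w 0.444 F [ 0.8 -0.  -1.8] t 32.75
(0.5145, 0.2265, 0.154, 90) -> [0.0004, 0.0003, 0.0776] [0.0, 0.001, 0.0]
```

Emit:
step_arm([
  [[-0.001,0.001,0.02],[0,0,0],0],
  [[-0.001,0.001,0.045],[0,0,0],0],
  [[-0.001,0.001,0.06],[0,0,0],0],
  [[-0.001,0.001,0.068],[0,0,0],0],
  [[-0.001,0.001,0.074],[0,0,0],0],
  [[-0.001,0.001,0.077],[0,0,0],0],
  [[-0.001,0.001,0.077],[0,0,0],0],
  [[-0.001,0.001,0.077],[0,0,0],0],
])

```text
clock: 33.75
eef_pos: [0.516, 0.2272, 0.1547]
orientation: [-0.0, 3.141, 0.0]
contact_force: [0.7, 0.2, -2.5]
grip_width: 0.443
finger_force: 61.2
```

Emit:
step_arm([
  [[0,0,0],[0,0,0],0.65],
  [[0,0,0],[0,0,0],0.7],
  [[0,0,0],[0,0,0],0.7],
  [[0,0,-0.04],[0,0,0],0.7],
  [[0,0,-0.09],[0,0,0],0.7],
  [[0,0,-0.11],[0,0,0],0.7],
  [[0,0,-0.11],[0,0,0],0.7],
  [[0,0,-0.11],[0,0,0],0.7],
])

```text
clock: 34.75
eef_pos: [0.5149, 0.2269, 0.2631]
orientation: [0.0, -3.14, 0.001]
contact_force: [0.9, -0.2, -1.2]
grip_width: 0.697
finger_force: 0.0
```

Run:
```python
from h import *
fs=[grab('scene'),grab('side'),grab('wrist')]
APPROX.update(c=C,d=C)
cups(fs,'d',.177,.035)
f,st=fs[2];P=cloud(f,st).reshape(-1,3);d=np.hypot(P[:,0]-.5145,P[:,1]-.2265)
print('d rim z',np.nanpercentile(P[(d<.022)&(P[:,2]<.21)][:,2],[50,90,98]))
r=cups(fs[:2],'e')
c=r['e']; plan((c[0],c[1],.24,90))
```

```text
d 42 88 free [0.5157 0.2267 0.0183] fixed [0.5158 0.2268]
d 43 193 free [0.5143 0.2278 0.0184] fixed [0.5143 0.2277]
d 44 956 free [0.5151 0.2267 0.0183] fixed [0.5151 0.2267]
d rim z [0.15423945 0.17770208 0.1785279 ]
e 42 67 free [ 0.4811 -0.1598  0.0134] fixed [ 0.481  -0.1596]
e 43 80 free [ 0.4797 -0.1591  0.0134] fixed [ 0.4797 -0.1591]
at [0.5147 0.2268 0.2627] yaw 90.01 tilt [ 2.8e-03 -9.0e-04 -1.0e+00] j6 -1.28 w 0.7 F [ 0.9  0.1 -1.1] t 34.9
(np.float64(0.4803392166254935), np.float64(-0.15938022613257075), 0.24, 90) -> [0.0344, -0.3862, 0.0232] [-0.001, -0.003, 0.0]
```

d is home (rim 0.1775). Cup e is next.

Emit:
step_arm([
  [[0.034,-0.386,0],[0,0,0],0.65],
  [[0.034,-0.386,0],[0,0,0],0.65],
  [[0.034,-0.386,0],[0,0,0],0.65],
  [[0.034,-0.386,0],[0,0,0],0.65],
  [[0.034,-0.386,0],[0,0,0],0.65],
  [[0.034,-0.386,0],[0,0,0],0.65],
  [[0.034,-0.386,0],[0,0,0],0.65],
  [[0.034,-0.386,0.05],[0,0,0],0.65],
  [[0.034,-0.386,0.1],[0,0,0],0.65],
  [[0.034,-0.386,0.12],[0,0,0],0.65],
  [[0.034,-0.386,0.12],[0,0,0],0.65],
  [[0.034,-0.386,0.12],[0,0,0],0.65],
])

```text
clock: 36.4
eef_pos: [0.4823, -0.1586, 0.1449]
orientation: [-0.001, 3.141, -0.0]
contact_force: [0.2, -0.3, 0.3]
grip_width: 0.654
finger_force: 0.0
```

Run:
```python
from h import *
fs=[grab('scene'),grab('wrist')]
r=cups(fs,'e',win=.04); b=r['e']; plan((b[0],b[1],.068,90))
```

```text
e 45 73 free [ 0.4813 -0.1597  0.0134] fixed [ 0.4813 -0.1598]
e 46 909 free [ 0.4802 -0.1604  0.0134] fixed [ 0.4802 -0.1604]
at [ 0.4827 -0.159   0.1455] yaw 90.03 tilt [-0.0021 -0.0011 -1.    ] j6 -2.03 w 0.65 F [ 0.3  0.2 -0.4] t 36.5
(np.float64(0.48074854545203993), np.float64(-0.16007912160540125), 0.068, 90) -> [0.0021, -0.001, 0.0775] [-0.001, 0.002, 0.001]
```

Emit:
step_arm([
  [[0.001,-0.001,0.03],[0,0,0],0.65],
  [[0.001,-0.001,0.06],[0,0,0],0.65],
  [[0.001,-0.001,0.0755],[0,0,0],0.65],
  [[0.001,-0.001,0.0755],[0,0,0],0.65],
  [[0.001,-0.001,0.0755],[0,0,0],0],
  [[0.001,-0.001,0.0755],[0,0,0],0],
  [[0.001,-0.001,0.0755],[0,0,0],0],
  [[0.001,-0.001,0.0755],[0,0,0],0],
  [[0.001,-0.001,0.0755],[0,0,0],0],
  [[0.001,-0.001,0.03],[0,0,0],0],
  [[0.001,-0.001,-0.03],[0,0,0],0],
  [[0.001,-0.001,-0.09],[0,0,0],0],
])

```text
clock: 38.0
eef_pos: [0.4804, -0.1598, 0.2366]
orientation: [-0.0, 3.141, -0.001]
contact_force: [0.6, -0.9, -2.0]
grip_width: 0.327
finger_force: 59.7
```

Emit:
step_arm([
  [[0,0,-0.04],[0,0,0],0],
  [[0,0,-0.04],[0,0,0],0],
  [[0,0,-0.04],[0,0,0],0],
  [[0,0,-0.04],[0,0,0],0],
])

```text
clock: 38.5
eef_pos: [0.4795, -0.1593, 0.2726]
orientation: [0.0, -3.138, -0.002]
contact_force: [-0.4, -0.2, -1.0]
grip_width: 0.33
finger_force: 59.7
```

Run:
```python
from h import *
f,st=grab('side'); 
x,y,z=st['eef_pos'];P=cloud(f).reshape(-1,3); Q=P[(np.hypot(P[:,0]-x,P[:,1]-y)<.02)&(P[:,2]>.02)]; print(np.nanpercentile(Q[:,2],[0.5,2,50])-z)
plan((.515,.2267,.27,90))
```

```text
[-0.06795975 -0.06575045 -0.0186361 ]
at [ 0.4797 -0.1594  0.2727] yaw 90.01 tilt [ 0.0031  0.0014 -1.    ] j6 -2.03 w 0.327 F [-0.5  0.1 -1. ] t 38.55
(0.515, 0.2267, 0.27, 90) -> [-0.0354, 0.3861, 0.0031] [0.001, -0.003, 0.0]
```

Emit:
step_arm([
  [[-0.0355,0.3865,0],[0,0,0],0],
  [[-0.0355,0.3865,0],[0,0,0],0],
  [[-0.0355,0.3865,0],[0,0,0],0],
  [[-0.0355,0.3865,0],[0,0,0],0],
  [[-0.0355,0.3865,0],[0,0,0],0],
  [[-0.0355,0.3865,0],[0,0,0],0],
  [[-0.0355,0.3865,0],[0,0,0],0],
  [[-0.0355,0.3865,0],[0,0,0],0],
  [[-0.0355,0.3865,0.01],[0,0,0],0],
  [[-0.0355,0.3865,0.01],[0,0,0],0],
  [[-0.0355,0.3865,0.01],[0,0,0],0],
  [[-0.0355,0.3865,0.01],[0,0,0],0],
])

```text
clock: 40.05
eef_pos: [0.5164, 0.2261, 0.2645]
orientation: [0.001, 3.141, 0.0]
contact_force: [-0.3, 0.4, -1.1]
grip_width: 0.327
finger_force: 59.9
```

Run:
```python
from h import *
fs=[grab('scene'),grab('side')]
APPROX['d']=C; cups(fs,'d',.177,.035)
held(fs,.198,.24,.0135)
plan((.515,.2267,.181,90))
```

```text
d 48 92 free [0.5155 0.2266 0.0185] fixed [0.5155 0.2267]
d 49 135 free [0.5143 0.2277 0.0184] fixed [0.5146 0.2272]
held 198 [0.5149 0.2262 0.0127] [0.5142 0.2268]
held 252 [0.5146 0.2262 0.0133] [0.5148 0.226 ]
at [0.5163 0.2264 0.2646] yaw 89.98 tilt [-5.e-04  1.e-04 -1.e+00] j6 -1.28 w 0.327 F [-0.5 -0.7 -0.6] t 40.15
(0.515, 0.2267, 0.181, 90) -> [0.0014, 0.0003, 0.0836] [0.0, 0.0, -0.0]
```

Emit:
step_arm([
  [[0,0.0005,0.025],[0,0,0],0],
  [[0,0.0005,0.05],[0,0,0],0],
  [[0,0.0005,0.065],[0,0,0],0],
  [[0,0.0005,0.074],[0,0,0],0],
  [[0,0.0005,0.08],[0,0,0],0],
  [[0,0.0005,0.083],[0,0,0],0],
  [[0,0.0005,0.083],[0,0,0],0],
  [[0,0.0005,0.083],[0,0,0],0],
])

```text
clock: 41.15
eef_pos: [0.5164, 0.2272, 0.1817]
orientation: [-0.0, 3.141, 0.0]
contact_force: [0.5, 0.0, -1.3]
grip_width: 0.329
finger_force: 60.0
```

Emit:
step_arm([
  [[0,0,0],[0,0,0],0.6],
  [[0,0,0],[0,0,0],0.6],
  [[0,0,0],[0,0,0],0.6],
  [[0,0,-0.04],[0,0,0],0.6],
  [[0,0,-0.09],[0,0,0],0.6],
  [[0,0,-0.1],[0,0,0],0.6],
  [[0,0,-0.1],[0,0,0],0.6],
  [[0,0,-0.1],[0,0,0],0.6],
])

```text
clock: 42.15
eef_pos: [0.5151, 0.2268, 0.2797]
orientation: [0.0, -3.139, 0.001]
contact_force: [0.1, 0.2, -0.0]
grip_width: 0.603
finger_force: 0.0
```

Run:
```python
from h import *
fs=[grab('scene'),grab('side'),grab('wrist')]
APPROX.update(e=C)
cups(fs,'e',.201,.03)
f,st=fs[2];P=cloud(f,st).reshape(-1,3);d=np.hypot(P[:,0]-.515,P[:,1]-.2265)
print('e rim z',np.nanpercentile(P[(d<.017)&(P[:,2]<.24)][:,2],[50,90,98]))
for f,st in fs[:2]:
    P=cloud(f).reshape(-1,3); h=P[(P[:,2]>.06)&(P[:,2]<.113)&(np.hypot(P[:,0]-.426,P[:,1]-.2006)<.03)]
    if len(h)>10: print('handle',len(h),circ(h,.01)[:2])
cv2.imwrite('pics/s7.png',fs[0][0]['img'][80:240,260:450].repeat(4,0).repeat(4,1)[:600])
plan((.4262,.2006,.27,105.5),(.4262,.2006,.075,105.5))
```

```text
e 50 67 free [0.5156 0.2273 0.0135] fixed [0.5155 0.2272]
e 51 152 free [0.5142 0.2283 0.0134] fixed [0.5142 0.2283]
e 52 724 free [0.515  0.2271 0.0134] fixed [0.5149 0.2271]
e rim z [0.18476241 0.20186006 0.20272362]
handle 142 [0.42496536 0.20119931]
handle 166 [0.42556913 0.20078929]
at [0.5153 0.2269 0.2798] yaw 90.01 tilt [ 2.7e-03 -9.0e-04 -1.0e+00] j6 -1.28 w 0.601 F [ 0.7  0.1 -0.5] t 42.3
(0.4262, 0.2006, 0.27, 105.5) -> [0.0891, -0.0263, 0.0101] [-0.001, -0.003, -0.27]
(0.4262, 0.2006, 0.075, 105.5) -> [0.0886, -0.0261, 0.2051] [-0.001, -0.003, -0.27]
```

View pics/s7.png

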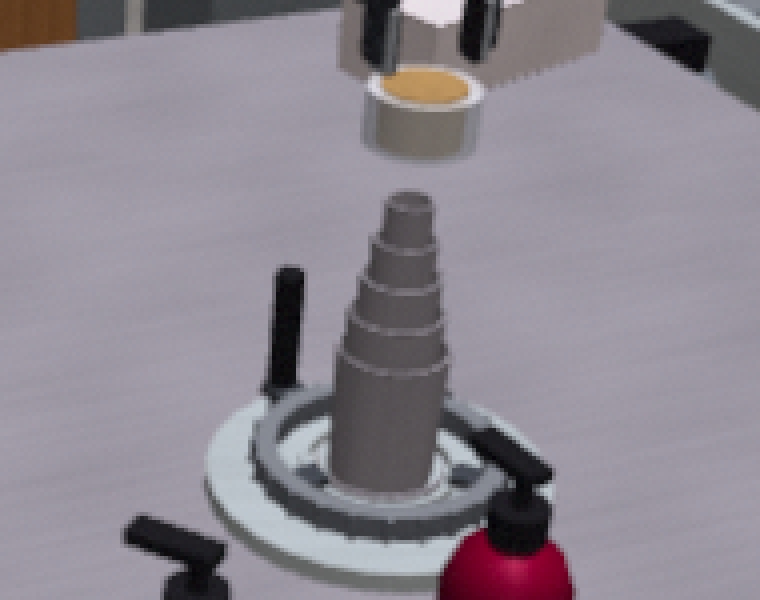

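All five cups are nested in steps (crop (395,330)), with the handle at the stud. Next I'll grip the handle and lock.

Emit:
step_arm([
  [[0.0895,-0.026,0],[0,0,-0.27],0.6],
  [[0.0895,-0.026,0],[0,0,-0.27],0.6],
  [[0.0895,-0.026,0],[0,0,-0.27],0.6],
  [[0.0895,-0.026,0.05],[0,0,-0.27],0.6],
  [[0.0895,-0.026,0.1],[0,0,-0.27],0.6],
  [[0.0895,-0.026,0.14],[0,0,-0.27],0.6],
  [[0.0895,-0.026,0.17],[0,0,-0.27],0.6],
  [[0.0895,-0.026,0.2],[0,0,-0.27],0.6],
  [[0.0895,-0.026,0.2],[0,0,-0.27],0.6],
  [[0.0895,-0.026,0.2],[0,0,-0.27],0.6],
  [[0.0895,-0.026,0.2],[0,0,-0.27],0.6],
], grip_force=40)

```text
clock: 43.68
eef_pos: [0.4279, 0.2015, 0.0824]
orientation: [-0.423, 3.111, 0.001]
contact_force: [0.6, 0.2, 0.4]
grip_width: 0.596
finger_force: 0.0
```

Emit:
step_arm([
  [[0,0,0],[0,0,0],0],
  [[0,0,0],[0,0,0],0],
  [[0,0,0],[0,0,0],0],
  [[0,0,0],[0,0,0],0],
  [[0,0,0],[0,0,0],0],
])

```text
clock: 44.3
eef_pos: [0.4271, 0.2013, 0.0821]
orientation: [-0.423, 3.112, 0.0]
contact_force: [-0.9, 0.6, 5.9]
grip_width: 0.221
finger_force: 38.8
```

Run:
```python
from h import *
import math
st=bot.read_state(); p=st['eef_pos']; a=math.atan2(p[1]-.226,p[0]-.5174); print(math.degrees(a)%360, math.hypot(p[1]-.226,p[0]-.5174))
a=math.degrees(a)%360
plan(*[(round(.5174+.0953*math.cos(math.radians(t)),4),round(.226+.0953*math.sin(math.radians(t)),4),.08,t-90) for t in np.linspace(195.5,126.7,9)])
```

```text
195.32315881233123 0.09363818993813187
at [0.4271 0.2013 0.0821] yaw 105.49 tilt [-1.3e-03 -1.0e-04 -1.0e+00] j6 -1.55 w 0.221 F [-0.9  0.6  5.9] t 44.3
(0.4256, 0.2005, 0.08, np.float64(105.5)) -> [0.0016, -0.0003, 0.0021] [-0.0, 0.001, -0.0]
(0.4228, 0.2146, 0.08, np.float64(96.9)) -> [0.0006, 0.014, 0.0021] [0.0, 0.001, 0.15]
(0.4221, 0.2288, 0.08, np.float64(88.30000000000001)) -> [-0.0025, 0.0279, 0.0021] [0.0, 0.001, 0.3]
(0.4236, 0.243, 0.08, np.float64(79.69999999999999)) -> [-0.0078, 0.0412, 0.0021] [0.0, 0.001, 0.45]
(0.4272, 0.2569, 0.08, np.float64(71.1)) -> [-0.015, 0.0536, 0.0021] [0.0, 0.001, 0.6]
(0.4329, 0.27, 0.08, np.float64(62.5)) -> [-0.024, 0.0647, 0.0021] [0.0, 0.001, 0.75]
(0.4404, 0.2822, 0.08, np.float64(53.900000000000006)) -> [-0.0344, 0.0745, 0.0021] [0.001, 0.001, 0.9]
(0.4497, 0.293, 0.08, np.float64(45.30000000000001)) -> [-0.0463, 0.0824, 0.0022] [0.001, 0.001, 1.05]
(0.4604, 0.3024, 0.08, np.float64(36.7)) -> [-0.0591, 0.0886, 0.0022] [0.001, 0.001, 1.201]
```

Emit:
step_arm([
  [[-0.001,0.014,0],[0,0,0.15],0],
  [[-0.004,0.028,0],[0,0,0.3],0],
  [[-0.0095,0.0415,0],[0,0,0.45],0],
  [[-0.0165,0.054,0],[0,0,0.6],0],
  [[-0.0255,0.065,0],[0,0,0.75],0],
  [[-0.036,0.075,0],[0,0,0.9],0],
  [[-0.0475,0.083,0],[0,0,1.05],0],
  [[-0.0605,0.089,0],[0,0,1.2],0],
  [[-0.0605,0.089,0],[0,0,1.2],0],
  [[-0.0605,0.089,0],[0,0,1.2],0],
  [[-0.0605,0.089,0],[0,0,1.2],0],
])

```text
clock: 45.68
eef_pos: [0.4625, 0.302, 0.0821]
orientation: [1.407, 2.806, -0.0]
contact_force: [3.3, -5.8, 5.0]
grip_width: 0.223
finger_force: 40.4
```

Run:
```python
from h import *
import math
fs=[grab('scene'),grab('side')]; p=bot.read_state()['eef_pos']; print(p,math.degrees(math.atan2(p[1]-.226,p[0]-.5174)))
for f,st in fs: print([ (round(o['confidence'],2),onplane(f,o['centre'],.115).round(4)) for o in vision.place_of(f,'handle_top')])
plan((p[0],p[1],.25,36.7))
```

```text
[0.46242728 0.30197633 0.08211748] 125.88764482522227
[(0.81, array([0.4489, 0.3073, 0.115 ]))]
[(0.91, array([0.4575, 0.2963, 0.115 ]))]
at [0.4624 0.302  0.0821] yaw 36.72 tilt [-2.5e-03  9.0e-04 -1.0e+00] j6 -0.18 w 0.219 F [ 2.1 -6.5  3.8] t 45.875
(np.float64(0.4624272751534213), np.float64(0.30197632792700346), 0.25, 36.7) -> [-0.0004, 0.0002, -0.1679] [0.001, 0.002, 0.0]
```

Emit:
step_arm([
  [[0,0,0],[0,0,0],0.5],
  [[0,0,0],[0,0,0],0.6],
  [[0,0,0],[0,0,0],0.6],
  [[0,0,-0.04],[0,0,0],0.6],
  [[0,0,-0.09],[0,0,0],0.6],
  [[0,0,-0.15],[0,0,0],0.6],
  [[0,0,-0.2],[0,0,0],0.6],
  [[0.1,0,-0.22],[0,0,0],0.6],
  [[0.1,0,-0.22],[0,0,0],0.6],
  [[0.1,0,-0.22],[0,0,0],0.6],
  [[0.1,0,-0.22],[0,0,0],0.6],
])

```text
clock: 47.25
eef_pos: [0.4012, 0.3829, 0.3009]
orientation: [1.407, 2.809, -0.001]
contact_force: [0.1, -1.1, -1.2]
grip_width: 0.606
finger_force: 0.0
```

Run:
```python
from h import *
import math
fs=[grab('scene'),grab('side')]
APPROX.update(a=C,e=C,d=C,c=C); cups(fs,'e',.201,.03)
for n,z,w in (('d',.177,.028),('c',.153,.033)): cups(fs,n,z,w)
for f,st in fs:
    P=cloud(f).reshape(-1,3); h=P[(P[:,2]>.06)&(P[:,2]<.113)&(np.hypot(P[:,0]-.461,P[:,1]-.3025)<.03)]
    if len(h)>10: x=circ(h,.01)[:2]; print('handle',x,math.degrees(math.atan2(x[1]-.226,x[0]-.5175)))
cv2.imwrite('pics/s8.png',fs[1][0]['img'][230:420,180:400].repeat(3,0).repeat(3,1))
print(bot.read_state()['eef_pos'])
```

```text
e 55 63 free [0.5161 0.227  0.0133] fixed [0.5161 0.2269]
e 56 few 0
d 55 97 free [0.5144 0.2279 0.0174] fixed [0.513 0.229]
d 56 few 0
c 55 118 free [0.514  0.2276 0.0225] fixed [0.5126 0.2286]
c 56 few 0
handle [0.46111938 0.30329151] 126.10903919946648
[0.401676   0.38233498 0.30074287]
```

View pics/s8.png

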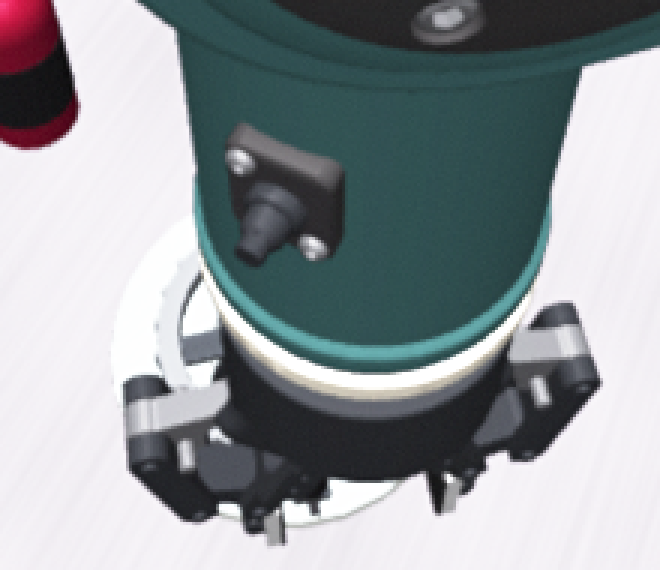

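The side view is blocked by the arm in this picture. I'll check the bar's direction from the earlier clear frame (side px (284,396)).

Run:
```python
from h import *
import math
f,_=grab('side'); im=cv2.imread('pics/s2.png').max(2)[382:408,270:300]
v,u=np.nonzero(im<70); print(len(u))
x=onplane(f,(u.mean()+270,v.mean()+382),.016); print(x,math.degrees(math.atan2(x[1]-.226,x[0]-.5172)),math.hypot(x[1]-.226,x[0]-.5172))
f,_=grab('scene'); cv2.imwrite('pics/s9.png',f['img'][80:240,260:450].repeat(4,0).repeat(4,1)[:600])
```

```text
65
[0.46795192 0.29855163 0.016     ] 124.16867827463018 0.08768758905507872
```

View pics/s9.png

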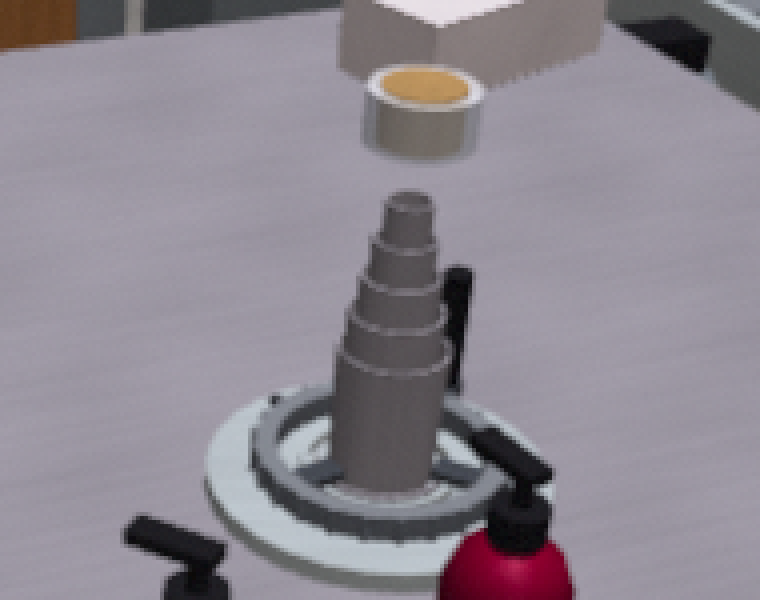

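Run:
```python
from h import *
import math
def go(f,png,u0,u1,v0,v1,c,thr=70):
    im=cv2.imread(png).max(2)[v0:v1,u0:u1]; v,u=np.nonzero(im<thr); x=onplane(f,(u.mean()+u0,v.mean()+v0),.017)
    print(len(u),u.mean()+u0,v.mean()+v0,x.round(4),math.degrees(math.atan2(x[1]-c[1],x[0]-c[0]))%360,math.hypot(x[1]-c[1],x[0]-c[0]))
f,_=grab('side'); c=(.5167,.2261)
go(f,'pics/side0.png',322,334,346,358,c); go(f,'pics/s2.png',276,294,388,406,c)
f,_=grab('scene'); c=(.519,.2255); go(f,'pics/scene0.png',323,333,176,185,c)
```

```text
23 327.0 351.82608695652175 [0.422  0.2011 0.017 ] 194.80672301504003 0.0979368942066419
34 283.7352941176471 395.1764705882353 [0.4591 0.3051 0.017 ] 126.09928238649513 0.0978048482283109
2 328.0 179.5 [0.4195 0.2008 0.017 ] 193.9284303602764 0.10248594128051625
```

The bar points at 126.1° and the handle is at about 126.1°, so the collar is at its locked mark with the jaws in and the stack intact. Handing in.

```bash
python3 -c "
from station import workorder
print(workorder.job_done())"
```

```text
the job is handed in; nothing more can be done
None
```

The job is handed in. All five cups are nested upright in the well, the collar is turned to its locked mark and released, and the bottles were not touched; the hand-in call gave no verdict.

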